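# Snap the battery cover onto the data logger

### The arm

A 6-joint arm with a two-finger parallel gripper is mounted at the origin on a cart in front of the work surface, level with it; the furniture and walls round the work are solid. World frame = base frame: x ahead of the robot, y to its left, z up, the work surface at z = 0. Lengths are in m, angles in rad, forces in N, time in s.
With the tool pointing down it reaches from about 0.35 to 0.775 m from the base axis. Payload 7.3 kg.
Tool frame: the origin (TCP) lies between the finger pads; the fingertips stand robot.tcp_to_tips ahead of it and the grasp point (between the pads) lies 2 mm behind it (robot.tcp_to_tips is the distance from the TCP to the fingertips, in m); y points along the fingers, x is the direction in which the jaws open and shut, and the axes are right-handed (so a half turn about y gives the same grasp; the last joint's range is limited). The gripper opens to 92 mm and grips with 3 to 60 N. Pads are 19 mm wide; open, the fingers measure 130 mm over their backs; the gripper's body (75 mm by 190 mm) begins 47 mm behind the grasp point.
Start: joints at [-1.421, 0.342, 1.524, -0, 1.275, -0.146], TCP at [0.153, -0.502, 0.244] pointing down, gripper open.
Joint ranges: [-2.53, 2.53], [-0.77, 2.02], [0.04, 2.7], [-1, 4.14], [0.28, 2.66], [-3.11, 3.11]. Speed limits (rad/s): [2.57, 2.57, 3.14, 3.14, 3.14, 3.14].

### API

Orientations are given as [roll, pitch, yaw] about the fixed x, y, z axes, in that order (R = Rz(yaw) Ry(pitch) Rx(roll)).
In Python, from cell import status, read_camera, get_calibration, robot gives the robot as it stands.
- The arm moves only by the shell command python3 -m creep 'ROWS' [FORCE]. ROWS is JSON, a list of rows, each an object of numbers: "dx", "dy", "dz": the shift along the tool's x, y, z in m; "rx", "ry", "rz": the turn, a rotation vector about the tool's x, y, z in rad; "gripper": the opening, from 0 (shut) to 1 (fully open). A call has 1 to 20 rows; each row is the pose to reach, as a shift and turn from the pose commanded when the call began, along the tool's axes at that moment; what a row does not reach only later rows make up. A row lasts 1/8 s, in which the tool goes at most 62.5 mm and 10.7 degrees, less where a joint would pass 70% of its speed; a pose out of reach is approached as far as the arm can. A call with a gripper value outside its range is refused whole. The fingers move at their own pace and stop on an object; FORCE is the grip in N (left out, the last holds). Time passes only in rows, so rows that repeat a pose let the fingers close. It gives the time, the measured TCP pose, the force and the opening at its end, in the units of the state.
- status.observe(): the state, without advancing time (a new reading comes with each control period).
- read_camera(name): name is "scene" or "top"; returns (picture, depth): 384x512x3 uint8, red, green, blue; 384x512 float32, m along the optical axis (not along the pixel's ray), 0 where there is no reading.
- get_calibration(name): a dict with "fx", "fy", "cx", "cy" (pixels), "D" ([k1, k2, p1, p2, k3] as OpenCV has them; the pictures are not rectified), "xyz" and "rotation" of the camera in the world. Camera axes: x right, y down, z forward; pixel columns grow to the right and rows downward; lengths in m; the calibration is good to about 2 mm. A picture is of the moment at which its call begins. get_calibration takes no time and is no camera call.
- robot.hand_in(): hands the job in, once; it reports no verdict.
The state is a dict: "time": time; "qpos": joint angles; "qvel": joint speeds; "joint_efforts": joint torques, N m; "tool_pos": TCP position; "tool_rot": TCP orientation; "contact_force": force on the tool from outside, world axes, zero at the start; "torque": the same for the moment, N m; "opening": finger opening in m.
Only numpy, scipy, OpenCV 4.12 (cv2) and the standard library are available. Lean on these libraries where they do the work, as an engineer would, in place of code of your own. Each camera call takes 0.05 s, during which the arm holds its last target.

### The job

Lay the green battery cartridge in the bay of the grey data logger and set the blue cover in the frame above it. Then press the cover down one corner after another, not all at once, until all four orange clips have snapped over its edge and it is fully home. Leave the other things on the bench standing where they are.

Things in the scene. Friction and masses are not known exactly. Their poses are not given: they have to be found in the camera images.
- logger: grey open-topped battery housing of a bench data logger, screwed down; 156 x 103 x 59 mm over all; origin at the centre of its underside on the bench, x along its long side, z up. A rectangular frame, inside 122 x 82 mm, wall tops 53 mm above the bench, with a lip above that leans outward to an opening of 130 x 90 mm at 59 mm. Four orange spring clips poke through the long walls
- bay (a point): centre of the bay's floor, 4 mm above the bench, at the logger's middle; axes as the logger's. The bay is a low black cradle of 69 x 45 mm inside, 6 mm deep, with lips above it that lean outward to 75 x 51 mm at 15 mm above the bench; room beside and above it for fingers is 104 x 66 mm
- seat (a point): centre of the cover's seat, a ledge all round inside the frame, 36 mm above the bench; axes as the logger's. A cover just laid in the frame rests on the four clips with its underside about 45 mm above the bench; home, its underside is on the seat
- cover: dark blue cover, 120 x 80 mm, plate 4 mm thick, about 160 g, thin enough to twist a little about its x axis; origin at the centre of its underside, x along its long side, z up. A grip rib stands in the middle of its top and a round press pad, 13 mm across, at each corner (pad tops stay above the frame's lip even when home). Fits the frame either way round. Starts lying right side up on the bench
- cover_rib (a point): centre of the top of the cover's grip rib, 31 mm above the cover's underside; the rib is 44 mm long along the cover's x, 12 mm thick, 27 mm high
- cartridge: green battery cartridge, 64 x 40 x 16 mm, about 100 g, with a grip rib on top 36 mm long along x, 10 mm thick, its top 28 mm above the underside; origin at the centre of its underside, x along its long side, z up. Fits the bay either way round. Starts upright on the bench
- clip0 (a joint): orange spring clip in the long wall at the logger's x = -53, y = -41 mm; its nose, 8 mm wide, pokes 4.5 mm into the frame, sloping above, flat below. 0 at rest, grows (m) as it is sprung outward. A corner pushed down past it (about 5 to 15 N) springs it aside; it snaps back over the cover's edge and holds it
- clip1 (a joint): orange spring clip in the long wall at the logger's x = -53, y = +41 mm; its nose, 8 mm wide, pokes 4.5 mm into the frame, sloping above, flat below. 0 at rest, grows (m) as it is sprung outward. A corner pushed down past it (about 5 to 15 N) springs it aside; it snaps back over the cover's edge and holds it
- clip2 (a joint): orange spring clip in the long wall at the logger's x = +53, y = -41 mm; its nose, 8 mm wide, pokes 4.5 mm into the frame, sloping above, flat below. 0 at rest, grows (m) as it is sprung outward. A corner pushed down past it (about 5 to 15 N) springs it aside; it snaps back over the cover's edge and holds it
- clip3 (a joint): orange spring clip in the long wall at the logger's x = +53, y = +41 mm; its nose, 8 mm wide, pokes 4.5 mm into the frame, sloping above, flat below. 0 at rest, grows (m) as it is sprung outward. A corner pushed down past it (about 5 to 15 N) springs it aside; it snaps back over the cover's edge and holds it
- press_pad0 (a point): centre of the top of the round press pad, 13 mm across, at the cover's corner x = -49, y = -28 mm, 25 mm above the cover's underside; about 70 mm above the bench while that corner rests on its clip, 61 mm above the bench when that corner is home
- press_pad1 (a point): centre of the top of the round press pad, 13 mm across, at the cover's corner x = -49, y = +28 mm, 25 mm above the cover's underside; about 70 mm above the bench while that corner rests on its clip, 61 mm above the bench when that corner is home
- press_pad2 (a point): centre of the top of the round press pad, 13 mm across, at the cover's corner x = +49, y = -28 mm, 25 mm above the cover's underside; about 70 mm above the bench while that corner rests on its clip, 61 mm above the bench when that corner is home
- press_pad3 (a point): centre of the top of the round press pad, 13 mm across, at the cover's corner x = +49, y = +28 mm, 25 mm above the cover's underside; about 70 mm above the bench while that corner rests on its clip, 61 mm above the bench when that corner is home
- weight_0: bystander: brass weight, 22 mm across, 34 mm tall; origin at the centre of its underside
- weight_1: bystander: brass weight, 18 mm across, 27 mm tall; origin at the centre of its underside
- vial_0: bystander: glass sample vial with black cap, 21 mm across, 52 mm tall; origin at the centre of its underside
- vial_1: bystander: glass sample vial with blue cap, 21 mm across, 52 mm tall; origin at the centre of its underside
- petri_0: bystander: covered petri dish, 63 mm across, 15 mm tall; origin at the centre of its underside
- dropper_bottle_0: bystander: amber dropper bottle, 34 mm across, 107 mm tall; origin at the centre of its underside
Not all that is in view belongs to the job. What is meant by the cartridge is not purple, and is the larger of those in its own colour.

How it is judged:
By the outcome, as a careful person would: the job done as asked, in the order asked, and still so for the second after the job is handed in, with the robot touching nothing.
It also fails if it takes over 72 s, if anything falls off the work surface, if the arm or the gripper's body presses on something with over 40 N, if the wrist force passes 120 N, or if a joint passes its speed limit or range.

## Working session

There is one attempt and no reset: what is moved stays moved. The work goes in short steps, Python scripts to look and compute and a shell command to move; the robot and the scene stay as the last step left them, time stands still between calls to the robot, and variables do not carry over. Pictures are saved under pics/ and viewed, and the job is handed in when it is done.

```bash
ls; mkdir -p pics; cat > h.py <<'E'
import numpy as np, cv2
from cell import status, read_camera, get_calibration, robot
def cal(n):
    c=get_calibration(n); K=np.array([[c['fx'],0,c['cx']],[0,c['fy'],c['cy']],[0,0,1.]]); return c,K,np.array(c['D'],float)
def Rm(c):
    r=np.array(c['rotation'],float)
    if r.shape==(3,3): return r
    from scipy.spatial.transform import Rotation as R
    return R.from_euler('xyz',r).as_matrix()
def rays(n,px):
    c,K,D=cal(n); p=cv2.undistortPoints(np.array(px,float).reshape(-1,1,2),K,D).reshape(-1,2)
    d=np.c_[p,np.ones(len(p))]@Rm(c).T
    return np.array(c['xyz']),d
def plane(n,px,z):
    o,d=rays(n,px); t=(z-o[2])/d[:,2]; return o+d*t[:,None]
def depthpts(n,px,dep):
    o,d=rays(n,px); return o+d*np.array(dep).reshape(-1,1)
def save(n,img,crop=None,s=1):
    if crop: img=img[crop[1]:crop[3],crop[0]:crop[2]]
    img=cv2.resize(img,None,fx=s,fy=s,interpolation=cv2.INTER_CUBIC) if s!=1 else img
    cv2.imwrite(n,img[:,:,::-1])
E
python3 - <<'E'
from h import *
print(status.observe()); print(robot.tcp_to_tips)
for n in ('scene','top'):
    print(n,get_calibration(n)); im,d=read_camera(n); np.savez(f'{n}0.npz',im=im,d=d); save(f'pics/{n}0.png',im,s=1.5)
E
```

```text
pics
{'time': 0.0, 'qpos': array([-1.42098519e+00,  3.42703155e-01,  1.52499471e+00, -6.37325677e-06,
        1.27540447e+00, -1.45970295e-01]), 'qvel': array([ 9.12783553e-05, -2.11016027e-03,  1.81983369e-03,  3.90967774e-04,
       -5.79040909e-04, -8.69695241e-04]), 'joint_efforts': array([-8.84700385e-04, -4.31245172e+01, -2.44217545e+01,  7.17379153e-02,
        5.61948004e-02, -1.23763780e-04]), 'tool_pos': array([ 0.15300894, -0.50181753,  0.24306289]), 'tool_rot': array([-1.57058277e+00,  1.49451766e-03, -1.27501287e+00]), 'contact_force': array([-0.53921257, -0.89454848, -0.75898432]), 'torque': array([-0.01992089,  0.00479297, -0.07250771]), 'opening': 0.09158943587289342}
0.017
scene {'fx': 363.71905795244567, 'fy': 363.71905795244567, 'cx': 260.0587512179234, 'cy': 194.1274510907809, 'D': array([-0.03438648,  0.        ,  0.        ,  0.        ,  0.        ]), 'xyz': array([0.19705447, 0.73223571, 0.5868437 ]), 'rotation': array([-2.2318327 , -0.02130435, -2.63113061])}
top {'fx': 413.68036861949207, 'fy': 413.68036861949207, 'cx': 256.17605127993596, 'cy': 189.42899015995783, 'D': array([-0.14080921,  0.        ,  0.        ,  0.        ,  0.        ]), 'xyz': array([0.35884832, 0.13930277, 1.09552156]), 'rotation': array([-2.98058854, -0.01765914, -1.56003676])}
```

View pics/scene0.png

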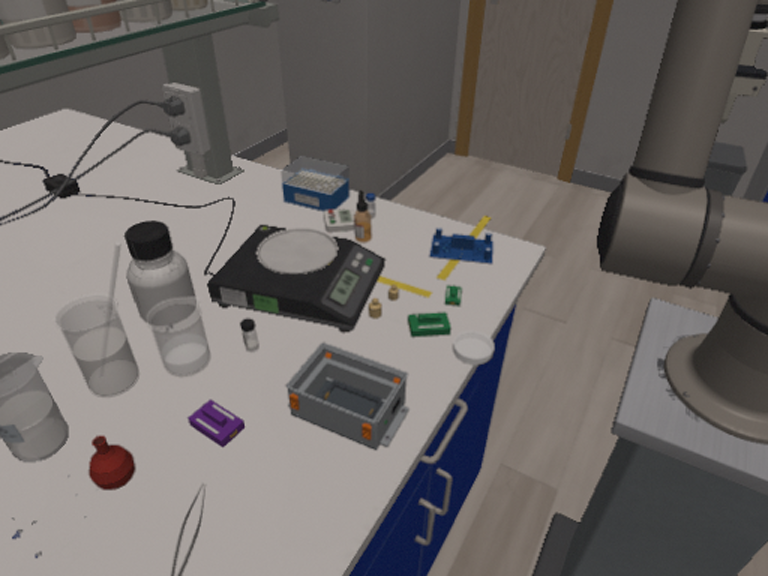

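View pics/top0.png

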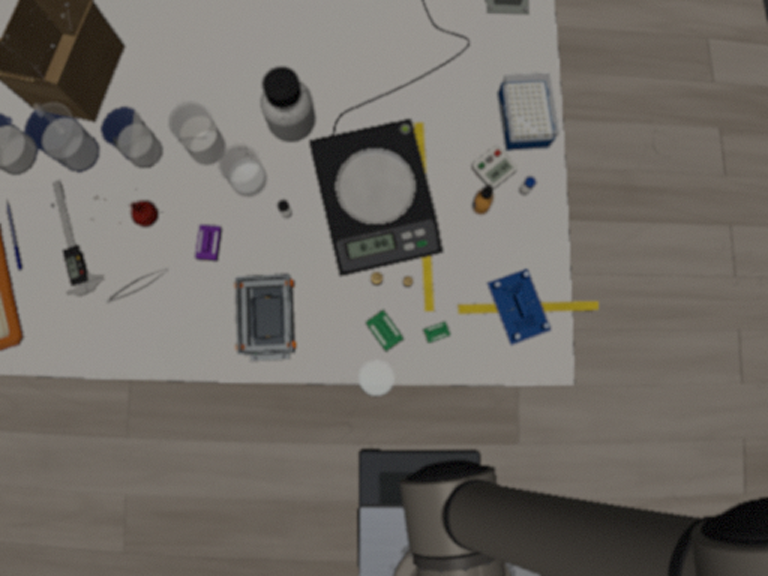

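```bash
python3 - <<'E'
from h import *
t=np.load('top0.npz')['im']; s=np.load('scene0.npz')['im']
a=t[170:262,145:400]; b=s[150:300,180:345]
a=cv2.resize(a,(790,285),interpolation=cv2.INTER_CUBIC); b=cv2.resize(b,(330,300),interpolation=cv2.INTER_CUBIC)
o=np.zeros((600,800,3),np.uint8); o[:285,:790]=a; o[295:595,:330]=b
c=cv2.resize(t[195:240,235:310],(450,270),interpolation=cv2.INTER_CUBIC); o[300:570,340:790]=c
save('pics/crop0.png',o)
hsv=cv2.cvtColor(t,cv2.COLOR_RGB2HSV)
M={'green':((50,90,40),(90,255,255)),'blue':((100,120,50),(120,255,255)),'orange':((3,150,120),(15,255,255)),'purple':((130,90,40),(160,255,255))}
for n,cam in (('top',t),('scene',s)):
  hsv=cv2.cvtColor(cam,cv2.COLOR_RGB2HSV)
  for k,(lo,hi) in M.items():
    m=cv2.inRange(hsv,lo,hi); nn,l,st,ce=cv2.connectedComponentsWithStats(m)
    for i in range(1,nn):
        if st[i,4]>8 and st[i,4]<3000:
            p=plane(n,[ce[i]],0.015)[0]
            print(n,k,st[i],ce[i].round(1),p.round(3))
E
```

```text
top green [278 160   7   5  23] [280.7 162. ] [0.61  0.057 0.015]
top green [245 208  23  25 208] [256.1 219.8] [0.454 0.122 0.015]
top green [283 216  16  12  83] [290.5 221.2] [0.451 0.031 0.015]
top blue [333  60   2   6  10] [333.6  62.5] [ 0.904 -0.095  0.015]
top blue [ 19  77  12  21 109] [24.  85.7] [0.831 0.801 0.015]
top blue [ 69  78  15  16 111] [74.7 85.1] [0.829 0.643 0.015]
top blue [337  88  30  11 100] [349.4  95.4] [ 0.805 -0.136  0.015]
top blue [351 119   5   6  23] [352.9 121.2] [ 0.729 -0.143  0.015]
top blue [ 10 165   4  14  16] [ 11.8 172.1] [0.574 0.805 0.015]
top blue [ 326  181   39   48 1052] [345.6 203.9] [ 0.499 -0.116  0.015]
top orange [  0 181  11  48 175] [  4.4 207.4] [0.475 0.817 0.015]
top purple [131 150  16  23 221] [138.6 161.7] [0.606 0.44  0.015]
scene green [244 173   4   4  13] [245.6 174.4] [0.623 0.028 0.015]
scene green [297 191  10  12  71] [301.7 196.9] [0.449 0.04  0.015]
scene green [169 197  16  11 128] [176.9 201.9] [0.708 0.218 0.015]
scene green [272 209  28  15 319] [285.6 215.8] [0.452 0.127 0.015]
scene blue [189 122  43  18 325] [212.2 130.5] [ 0.848 -0.132  0.015]
scene blue [244 129   6   4  19] [246.4 130.5] [ 0.752 -0.191  0.015]
scene blue [509 128   3   7  13] [510.4 131.4] [-0.029 -0.672  0.015]
scene blue [287 153  41  22 595] [307.7 165. ] [ 0.495 -0.105  0.015]
scene blue [283 270  23  34 176] [294.4 287.7] [0.345 0.308 0.015]
scene orange [217 235   4   3   9] [218.4 236.3] [0.551 0.265 0.015]
scene orange [263 252   4   3  10] [264.2 253. ] [0.439 0.258 0.015]
scene orange [194 262   5   4  12] [195.8 263.7] [0.545 0.355 0.015]
scene orange [242 282   5   4  15] [244.  283.4] [0.434 0.348 0.015]
scene purple [126 267  37  31 509] [143.6 282.1] [0.604 0.444 0.015]
```

View pics/crop0.png

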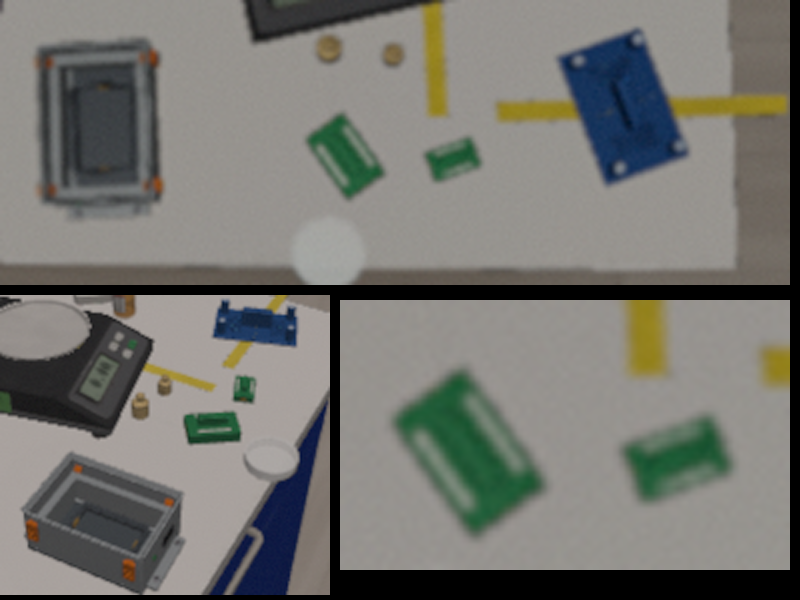

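```bash
python3 - <<'E'
from h import *
t=np.load('top0.npz')['im']; s=np.load('scene0.npz')['im']
o=np.zeros((600,800,3),np.uint8)
o[:,:370]=cv2.resize(t[175:245,150:205],(370,600),interpolation=cv2.INTER_CUBIC)[:600]
b=cv2.resize(s[225:300,185:280],(420,332),interpolation=cv2.INTER_CUBIC); o[:332,375:795]=b
c=cv2.resize(t[175:232,320:375],(255,264),interpolation=cv2.INTER_CUBIC); o[335:599,375:630]=c
save('pics/crop1.png',o)
E
```

```text
(no output)
```

View pics/crop1.png

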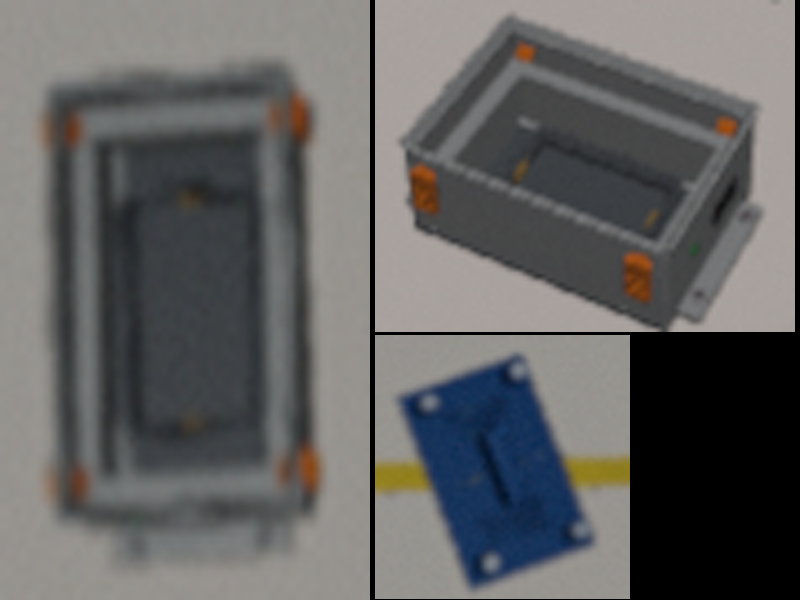

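```bash
python3 - <<'E'
from h import *
t=np.load('top0.npz'); s=np.load('scene0.npz')
def cr(pts,x0,y0,sx,sy): return [(x0+x/sx-.5+.5/sx,y0+y/sy-.5+.5/sy) for x,y in pts]
sx,sy=370/55,600/70
nos=cr([(75,128),(278,115),(80,483),(288,470)],150,175,sx,sy)
P=plane('top',nos,0.046); print('top noses',P.round(4),P.mean(0).round(4))
print('yaw',np.degrees(np.arctan2(*(P[0]+P[1]-P[2]-P[3])[[1,0]])))
# ledge inner/outer corners
rim=cr([(52,90),(290,72),(312,512),(65,518)],150,175,sx,sy)
P=plane('top',rim,0.059); print('top rim',P.round(4),P.mean(0).round(4))
bay=cr([(185,196),(190,425)],150,175,sx,sy); P=plane('top',bay,0.008); print('bay mid',P.round(4),P.mean(0).round(4))
S=cr([(512-375,17),(757-375,107),(665-375,250),(405-375,140)],185,225,4.42,4.427)
P=plane('scene',S,0.059); print('scene rim',P.round(4),P.mean(0).round(4))
P=plane('scene',[(218.4,236.3),(264.2,253.0)],0.046); print('scene far noses',P.round(4))
# cartridge/cover hulls
for n,im,lims in (('top',t['im'],{'cart':(240,205,272,236,'g'),'cov':(322,178,368,232,'b')}),('scene',s['im'],{'cart':(265,200,305,228,'g'),'cov':(283,148,332,178,'b')})):
  hsv=cv2.cvtColor(im,cv2.COLOR_RGB2HSV)
  for k,(x0,y0,x1,y1,cc) in lims.items():
    lo,hi=((45,70,30),(95,255,255)) if cc=='g' else ((98,100,30),(125,255,255))
    m=cv2.inRange(hsv,lo,hi); mm=np.zeros_like(m); mm[y0:y1,x0:x1]=m[y0:y1,x0:x1]
    ys,xs=np.nonzero(mm); 
    h=cv2.convexHull(np.c_[xs,ys].astype(np.float32)).reshape(-1,2)
    for z in (0.016,) if k=='cart' else (0.004,):
      W=plane(n,h,z)[:,:2]
      r=cv2.minAreaRect((W*1000).astype(np.float32)); print(n,k,z,r)
E
```

```text
top noses [[0.526  0.3688 0.046 ]
 [0.531  0.2907 0.046 ]
 [0.4194 0.3622 0.046 ]
 [0.4247 0.2833 0.046 ]] [0.4753 0.3262 0.046 ]
yaw 3.779338672494409
top rim [[0.5353 0.3754 0.059 ]
 [0.5419 0.2847 0.059 ]
 [0.4117 0.2722 0.059 ]
 [0.4083 0.3647 0.059 ]] [0.4743 0.3242 0.059 ]
bay mid [[0.5113 0.3322 0.008 ]
 [0.4402 0.3275 0.008 ]] [0.4757 0.3299 0.008 ]
scene rim [[0.5418 0.2849 0.059 ]
 [0.4139 0.2774 0.059 ]
 [0.4089 0.3673 0.059 ]
 [0.5374 0.373  0.059 ]] [0.4755 0.3256 0.059 ]
scene far noses [[0.5315 0.2907 0.046 ]
 [0.4256 0.2834 0.046 ]]
top cart 0.016 ((453.74822998046875, 121.97613525390625), (60.28535461425781, 35.70063781738281), 34.99049377441406)
top cov 0.004 ((500.5557556152344, -119.06448364257812), (114.48966979980469, 74.43447875976562), 20.159204483032227)
scene cart 0.016 ((457.04736328125, 108.5093994140625), (68.30127716064453, 103.60874938964844), 14.63487720489502)
scene cov 0.004 ((504.2823791503906, -128.79940795898438), (115.44110870361328, 98.63156127929688), 19.774877548217773)
```

```bash
cat >> h.py <<'E'
from scipy.spatial.transform import Rotation as Rn
def go(x,y,z,yawdeg):
    s=status.observe(); p=np.array(s['tool_pos']); R=Rn.from_euler('xyz',s['tool_rot']).as_matrix()
    T=Rn.from_euler('xyz',[-np.pi/2,0,np.radians(yawdeg)]).as_matrix()
    print('shift',(R.T@(np.array([x,y,z])-p)).round(4),'turn',Rn.from_matrix(R.T@T).as_rotvec().round(4))
E
python3 - <<'E'
from h import *
pads=[(320+x/4.636-.4,175+y/4.632-.4) for x,y in [(53,67),(143,35),(115,227),(205,195)]]
P=plane('top',pads,0.025); print(P.round(4),P.mean(0).round(4)); v=P[0]-P[2]; print(np.degrees(np.arctan2(v[1],v[0])),np.linalg.norm(v)); v=P[1]-P[3];print(np.degrees(np.arctan2(v[1],v[0])),np.linalg.norm(P[0]-P[1]))
d=np.load('top0.npz')['d']
for px in [(177,160),(230,180),(290,165),(322,133),(326,124),(256,220),(250,252)]:
    print(px,depthpts('top',[px],[d[px[1],px[0]]]).round(3))
go(0.45,-0.22,0.2,-60)
go(0.4537,0.122,0.12,-55)
print(status.observe()['contact_force'])
E
```

```text
[[ 0.5366 -0.0756  0.025 ]
 [ 0.556  -0.1283  0.025 ]
 [ 0.4455 -0.1096  0.025 ]
 [ 0.464  -0.162   0.025 ]] [ 0.5005 -0.1189  0.025 ]
20.447891172856277 0.09724877362941092
20.122266659728446 0.05616576727850051
(177, 160) [[ 0.616  0.339 -0.003]]
(230, 180) [[0.556 0.191 0.031]]
(290, 165) [[0.597 0.034 0.036]]
(322, 133) [[ 0.678 -0.047  0.064]]
(326, 124) [[ 0.69  -0.051  0.104]]
(256, 220) [[0.452 0.122 0.029]]
(250, 252) [[0.37  0.136 0.016]]
shift [-0.183   0.0434  0.3663] turn [-0.0003 -0.2278 -0.0013]
shift [-0.5089  0.1239  0.4695] turn [-0.0004 -0.315  -0.0013]
[ 0.07187909 -0.47581814 -0.50865679]
```

Candidates for the cartridge: purple at top px (139,162), which the task excludes; large green at (256,220), measuring 63x38 mm; small green at (290,221). The crop confirms that the larger green one, at (256,220), is the cartridge. I'll move above it now.

```bash
python3 -m creep '[{"dx":-0.05,"dy":0.01,"dz":0.1,"ry":-0.06,"gripper":0.4},{"dx":-0.09,"dy":0.02,"dz":0.18,"ry":-0.12,"gripper":0.4},{"dx":-0.135,"dy":0.03,"dz":0.27,"ry":-0.18,"gripper":0.4},{"dx":-0.183,"dy":0.043,"dz":0.366,"ry":-0.228,"gripper":0.4},{"dx":-0.183,"dy":0.043,"dz":0.366,"ry":-0.228,"gripper":0.4},{"dx":-0.183,"dy":0.043,"dz":0.366,"ry":-0.228,"gripper":0.4},{"dx":-0.509,"dy":0.124,"dz":0.4695,"ry":-0.315,"gripper":0.4},{"dx":-0.509,"dy":0.124,"dz":0.4695,"ry":-0.315,"gripper":0.4},{"dx":-0.509,"dy":0.124,"dz":0.4695,"ry":-0.315,"gripper":0.4},{"dx":-0.509,"dy":0.124,"dz":0.4695,"ry":-0.315,"gripper":0.4},{"dx":-0.509,"dy":0.124,"dz":0.4695,"ry":-0.315,"gripper":0.4},{"dx":-0.509,"dy":0.124,"dz":0.4695,"ry":-0.315,"gripper":0.4},{"dx":-0.509,"dy":0.124,"dz":0.4695,"ry":-0.315,"gripper":0.4}]' 20
python3 - <<'E'
from h import *
print(status.observe()); go(0.4537,0.122,0.0345,-55)
im,d=read_camera('scene'); save('pics/s1.png',im,crop=(200,120,380,260),s=4)
E
```

```text
{'time': 0.1, 'qpos': array([-1.42098293e+00,  3.42657224e-01,  1.52487766e+00, -1.45836873e-05,
        1.27540048e+00, -1.46025573e-01]), 'qvel': array([ 1.14465605e-05, -5.57453844e-04, -3.98598148e-03, -6.49121111e-04,
        2.48318946e-06, -5.64690145e-04]), 'joint_efforts': array([ 1.57444862e-03, -4.32003379e+01, -2.44694424e+01,  7.18525588e-02,
        5.25904284e-02, -4.41843486e-05]), 'tool_pos': array([ 0.15301575, -0.50187065,  0.24312757]), 'tool_rot': array([-1.57061475e+00,  1.33044836e-03, -1.27495298e+00]), 'contact_force': array([ 0.07187909, -0.47581814, -0.50865679]), 'torque': array([0.0018967 , 0.02730585, 0.03918931]), 'opening': 0.09159464676919586}
shift [-0.5088  0.2094  0.4695] turn [-0.0004 -0.315  -0.0013]invalid input at $[0]: expected keys dx, dy, dz, rx, ry, rz, gripper
```

View pics/s1.png

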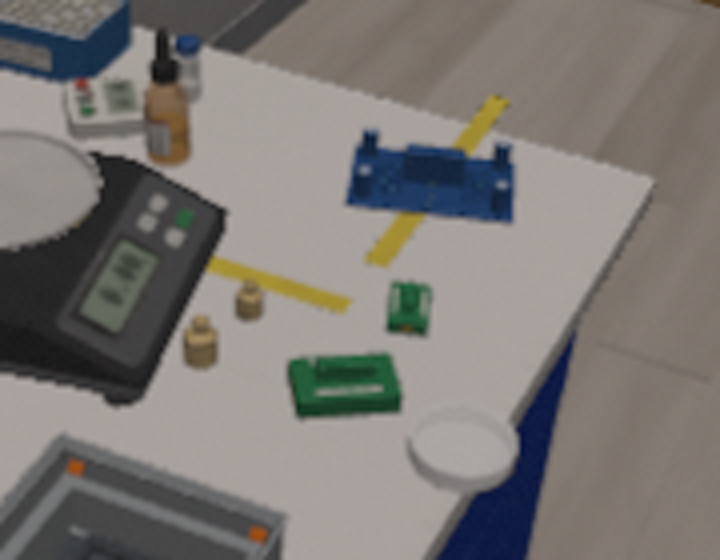

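```bash
python3 - <<'E'
from h import *
c,K,D=cal('scene'); R=Rm(c)
def proj(p): 
    q=(np.array(p)-c['xyz'])@R; return cv2.projectPoints(q.reshape(-1,1,3),np.zeros(3),np.zeros(3),K,D)[0].reshape(-1,2)
a=np.radians(20.3); 
for z in (.004,.025):
  for x,y in [(-49,-28),(-49,28),(49,-28),(49,28)]:
    w=[.5005+(x*np.cos(a)-y*np.sin(a))/1e3,-.119+(x*np.sin(a)+y*np.cos(a))/1e3,z]
    p=proj([w])[0]; print(z,x,y,((p-[200,120])*4).round())
w=[[.5005+u*.022*np.cos(a),-.119+u*.022*np.sin(a),.031] for u in(-1,1)]; print('rib',((proj(w)-[200,120])*4).round())
E
```

```text
0.004 -49 -28 [498. 167.]
0.004 -49 28 [497. 209.]
0.004 49 -28 [366. 154.]
0.004 49 28 [360. 195.]
0.025 -49 -28 [502. 143.]
0.025 -49 28 [500. 185.]
0.025 49 -28 [369. 130.]
0.025 49 28 [362. 170.]
rib [[464. 153.]
 [403. 146.]]
```

```bash
python3 -m creep '[{"dx":-0.05,"dy":0.01,"dz":0.1,"rx":0,"ry":-0.06,"rz":0,"gripper":0.4},{"dx":-0.09,"dy":0.02,"dz":0.18,"rx":0,"ry":-0.12,"rz":0,"gripper":0.4},{"dx":-0.135,"dy":0.03,"dz":0.27,"rx":0,"ry":-0.18,"rz":0,"gripper":0.4},{"dx":-0.183,"dy":0.043,"dz":0.366,"rx":0,"ry":-0.228,"rz":0,"gripper":0.4},{"dx":-0.183,"dy":0.043,"dz":0.366,"rx":0,"ry":-0.228,"rz":0,"gripper":0.4},{"dx":-0.183,"dy":0.043,"dz":0.366,"rx":0,"ry":-0.228,"rz":0,"gripper":0.4},{"dx":-0.509,"dy":0.124,"dz":0.4695,"rx":0,"ry":-0.315,"rz":0,"gripper":0.4},{"dx":-0.509,"dy":0.124,"dz":0.4695,"rx":0,"ry":-0.315,"rz":0,"gripper":0.4},{"dx":-0.509,"dy":0.124,"dz":0.4695,"rx":0,"ry":-0.315,"rz":0,"gripper":0.4},{"dx":-0.509,"dy":0.124,"dz":0.4695,"rx":0,"ry":-0.315,"rz":0,"gripper":0.4},{"dx":-0.509,"dy":0.124,"dz":0.4695,"rx":0,"ry":-0.315,"rz":0,"gripper":0.4},{"dx":-0.509,"dy":0.124,"dz":0.4695,"rx":0,"ry":-0.315,"rz":0,"gripper":0.4},{"dx":-0.509,"dy":0.124,"dz":0.4695,"rx":0,"ry":-0.315,"rz":0,"gripper":0.4}]' 20
python3 - <<'E'
from h import *
print(status.observe()['time']); go(0.4537,0.122,0.0345,-55)
im,d=read_camera('scene'); save('pics/s2.png',im,crop=(200,100,400,250),s=4)
E
```

```text
time: 1.78
tool_pos: [0.4528, 0.1251, 0.1186]
tool_rot: [-1.572, 0.001, -0.954]
contact_force: [-0.1, -0.5, -0.7]
opening: 0.0366
1.775
shift [ 0.0032  0.0841 -0.0009] turn [ 0.0016  0.0058 -0.0014]
```

View pics/s2.png

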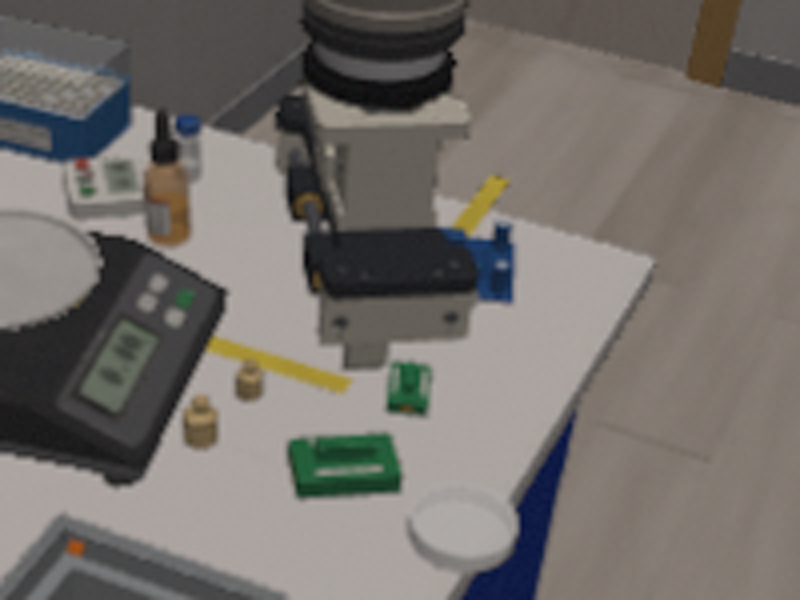

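```bash
python3 -m creep '[{"dx":0,"dy":0.03,"dz":0,"rx":0,"ry":0,"rz":0,"gripper":0.4},{"dx":0,"dy":0.06,"dz":0,"rx":0,"ry":0,"rz":0,"gripper":0.4},{"dx":0,"dy":0.075,"dz":0,"rx":0,"ry":0,"rz":0,"gripper":0.4},{"dx":0,"dy":0.084,"dz":0,"rx":0,"ry":0,"rz":0,"gripper":0.4},{"dx":0,"dy":0.084,"dz":0,"rx":0,"ry":0,"rz":0,"gripper":0.4}]' 20
python3 - <<'E'
from h import *
print(status.observe()['time']); go(0.4537,0.122,0.0345,-55)
im,d=read_camera('scene'); save('pics/s3.png',im,crop=(220,140,370,250),s=5)
E
```

```text
time: 2.45
tool_pos: [0.4538, 0.1207, 0.0356]
tool_rot: [-1.571, 0.0, -0.961]
contact_force: [0.8, 0.9, 0.4]
opening: 0.0366
2.45
shift [-0.0011  0.0011  0.0006] turn [ 0.0006 -0.0013 -0.0002]
```

View pics/s3.png

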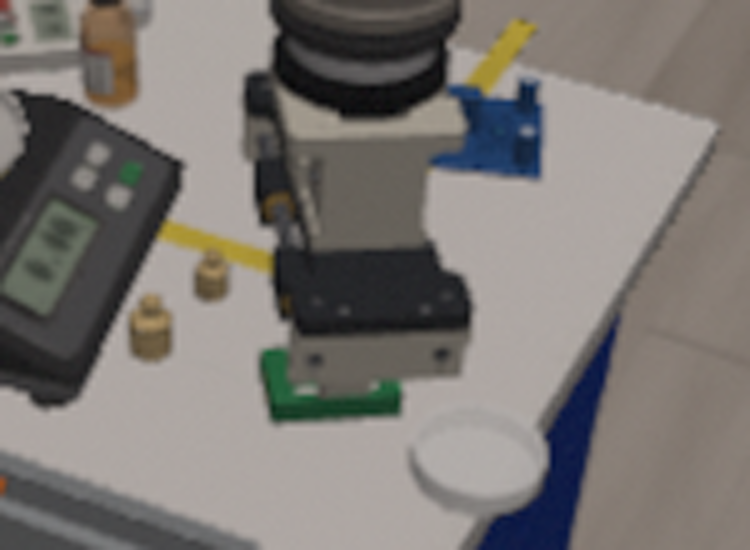

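```bash
python3 -m creep '[{"dx":0,"dy":0.085,"dz":0,"rx":0,"ry":0,"rz":0,"gripper":0.05},{"dx":0,"dy":0.001,"dz":0,"rx":0,"ry":0,"rz":0,"gripper":0.05},{"dx":0,"dy":0.001,"dz":0,"rx":0,"ry":0,"rz":0,"gripper":0.05},{"dx":0,"dy":0.001,"dz":0,"rx":0,"ry":0,"rz":0,"gripper":0.05}]' 25 --help 2>&1 | head -5; python3 - <<'E'
from h import *
print(status.observe()['tool_pos'],status.observe()['time'],status.observe()['opening'])
E
```

```text
invalid input: not JSON, or not a number
[0.45412438 0.120926   0.03602211] 2.5 0.036746443962296836
```

```bash
python3 -m creep '[{"dx":0,"dy":0.001,"dz":0,"rx":0,"ry":0,"rz":0,"gripper":0},{"dx":0,"dy":0.001,"dz":0,"rx":0,"ry":0,"rz":0,"gripper":0},{"dx":0,"dy":0.001,"dz":0,"rx":0,"ry":0,"rz":0,"gripper":0},{"dx":0,"dy":0.001,"dz":0,"rx":0,"ry":0,"rz":0,"gripper":0},{"dx":0,"dy":-0.01,"dz":0,"rx":0,"ry":0,"rz":0,"gripper":0},{"dx":0,"dy":-0.04,"dz":0,"rx":0,"ry":0,"rz":0,"gripper":0},{"dx":0,"dy":-0.085,"dz":0,"rx":0,"ry":0,"rz":0,"gripper":0},{"dx":0,"dy":-0.085,"dz":0,"rx":0,"ry":0,"rz":0,"gripper":0}]' 25
python3 - <<'E'
from h import *
print(status.observe()['time']); go(0.4755,0.3258,0.12,-86.5)
im,d=read_camera('scene'); save('pics/s4.png',im,crop=(220,110,370,220),s=5)
E
```

```text
time: 3.5
tool_pos: [0.4558, 0.1218, 0.1241]
tool_rot: [-1.564, -0.004, -0.96]
contact_force: [0.9, -0.6, -1.7]
opening: 0.0096
3.5
shift [-0.1558  0.0044  0.1331] turn [-0.0071  0.5499  0.0018]
```

View pics/s4.png

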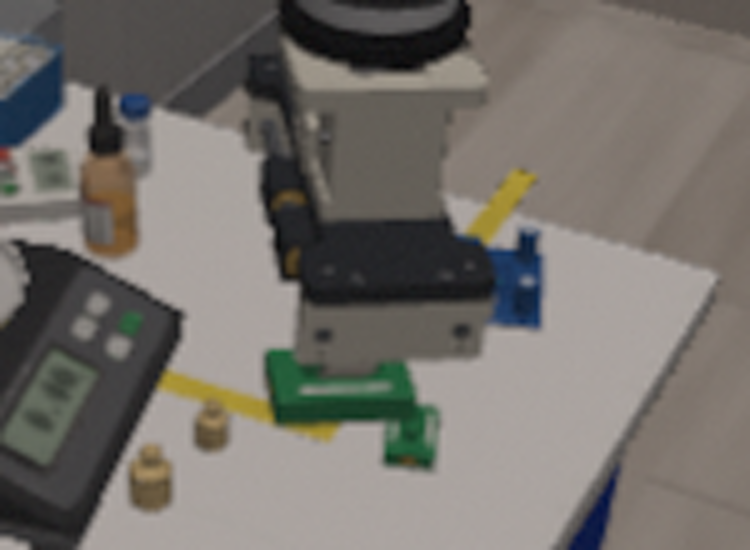

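```bash
python3 -m creep '[{"dx":-0.04,"dy":0,"dz":0.033,"rx":0,"ry":0.14,"rz":0,"gripper":0},{"dx":-0.08,"dy":0,"dz":0.067,"rx":0,"ry":0.28,"rz":0,"gripper":0},{"dx":-0.12,"dy":0,"dz":0.1,"rx":0,"ry":0.42,"rz":0,"gripper":0},{"dx":-0.156,"dy":0.002,"dz":0.133,"rx":0,"ry":0.55,"rz":0,"gripper":0},{"dx":-0.156,"dy":0.002,"dz":0.133,"rx":0,"ry":0.55,"rz":0,"gripper":0},{"dx":-0.156,"dy":0.002,"dz":0.133,"rx":0,"ry":0.55,"rz":0,"gripper":0},{"dx":-0.156,"dy":0.002,"dz":0.133,"rx":0,"ry":0.55,"rz":0,"gripper":0}]' 25
python3 - <<'E'
from h import *
print(status.observe()['time']); go(0.4755,0.3258,0.12,-86.5)
im,d=read_camera('scene'); save('pics/s5.png',im,crop=(160,160,320,280),s=5); im,d=read_camera('top'); save('pics/t5.png',im,crop=(130,130,290,250),s=5)
E
```

```text
time: 4.42
tool_pos: [0.473, 0.3243, 0.1182]
tool_rot: [-1.572, -0.001, -1.511]
contact_force: [0.6, 0.5, 0.0]
opening: 0.0098
4.425
shift [-0.0013 -0.0018  0.0026] turn [ 0.0013 -0.0009  0.0008]
```

View pics/s5.png

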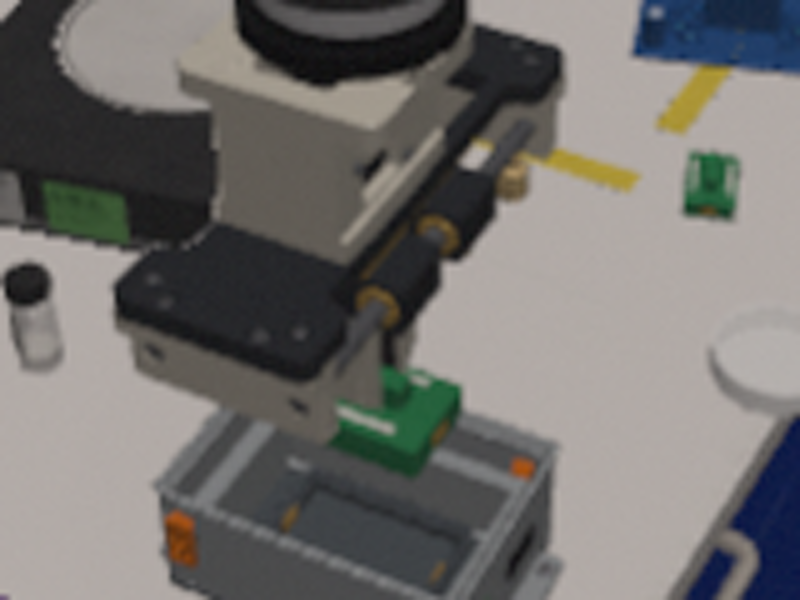

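View pics/t5.png

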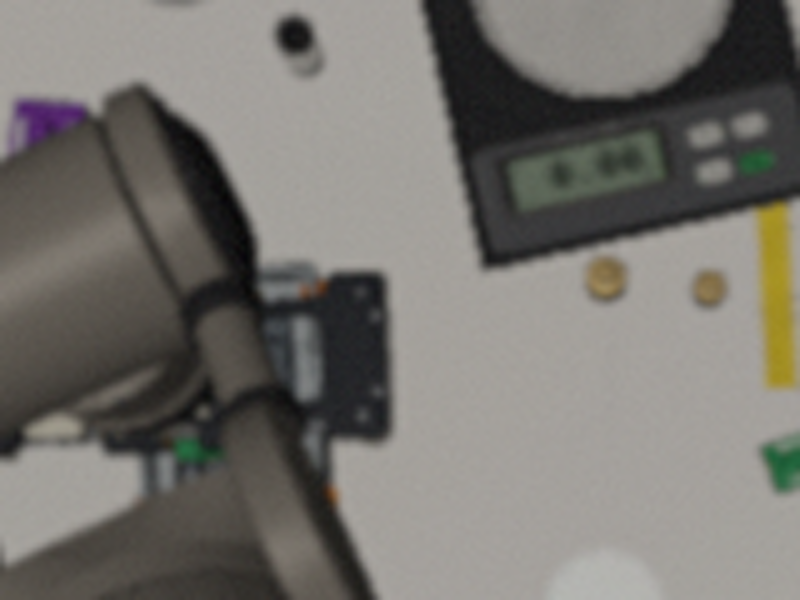

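```bash
python3 -m creep '[{"dx":-0.001,"dy":0.02,"dz":0.002,"rx":0,"ry":0,"rz":0,"gripper":0},{"dx":-0.001,"dy":0.04,"dz":0.002,"rx":0,"ry":0,"rz":0,"gripper":0},{"dx":-0.001,"dy":0.055,"dz":0.002,"rx":0,"ry":0,"rz":0,"gripper":0},{"dx":-0.001,"dy":0.065,"dz":0.002,"rx":0,"ry":0,"rz":0,"gripper":0},{"dx":-0.001,"dy":0.065,"dz":0.002,"rx":0,"ry":0,"rz":0,"gripper":0}]' 25
python3 - <<'E'
from h import *
print(status.observe()['time']); go(0.4755,0.3258,0.039,-86.5)
im,d=read_camera('scene'); save('pics/s6.png',im,crop=(160,180,320,300),s=5)
E
```

```text
time: 5.15
tool_pos: [0.475, 0.3264, 0.0531]
tool_rot: [-1.572, -0.001, -1.51]
contact_force: [0.7, -0.5, -1.0]
opening: 0.0096
5.15
shift [0.0006 0.0141 0.0005] turn [ 0.0011 -0.0005  0.0006]
```

View pics/s6.png

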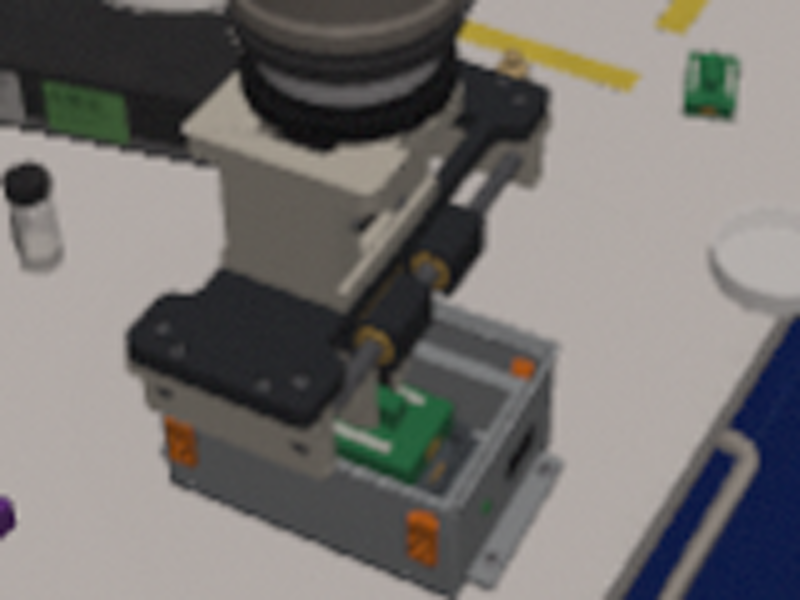

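```bash
python3 -m creep '[{"dx":0,"dy":0.005,"dz":0,"rx":0,"ry":0,"rz":0,"gripper":0},{"dx":0,"dy":0.009,"dz":0,"rx":0,"ry":0,"rz":0,"gripper":0},{"dx":0,"dy":0.013,"dz":0,"rx":0,"ry":0,"rz":0,"gripper":0},{"dx":0,"dy":0.013,"dz":0,"rx":0,"ry":0,"rz":0,"gripper":0}]' 25
python3 - <<'E'
from h import *
print(status.observe()['time']); go(0.4755,0.3258,0.039,-86.5)
im,d=read_camera('scene'); save('pics/s7.png',im,crop=(160,180,320,300),s=5)
E
```

```text
time: 5.7
tool_pos: [0.475, 0.3266, 0.0403]
tool_rot: [-1.571, -0.0, -1.51]
contact_force: [0.4, -0.2, -0.6]
opening: 0.0096
5.7
shift [0.0008 0.0013 0.0005] turn [ 0.0007 -0.0003  0.0004]
```

View pics/s7.png

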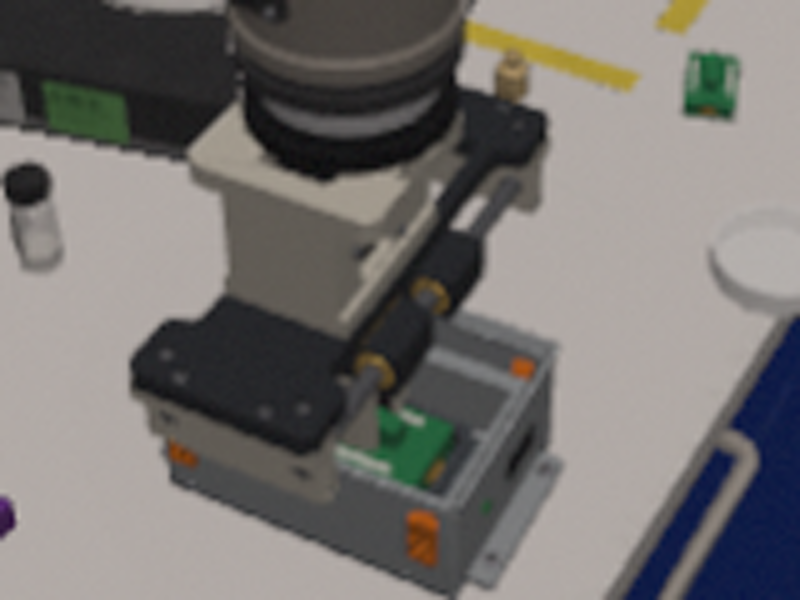

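```bash
python3 -m creep '[{"dx":0,"dy":0.001,"dz":0,"rx":0,"ry":0,"rz":0,"gripper":0},{"dx":0,"dy":0.002,"dz":0,"rx":0,"ry":0,"rz":0,"gripper":0},{"dx":0,"dy":0.002,"dz":0,"rx":0,"ry":0,"rz":0,"gripper":0}]' 25
```

```text
time: 6.12
tool_pos: [0.4753, 0.3268, 0.039]
tool_rot: [-1.57, 0.0, -1.51]
contact_force: [-1.1, -0.2, 2.0]
opening: 0.0095
```

```bash
python3 -m creep '[{"dx":0,"dy":0.001,"dz":0,"rx":0,"ry":0,"rz":0,"gripper":0},{"dx":0,"dy":0.001,"dz":0,"rx":0,"ry":0,"rz":0,"gripper":0}]' 25
python3 - <<'E'
from h import *
im,d=read_camera('scene'); save('pics/s8.png',im,crop=(160,180,320,300),s=5)
E
```

```text
time: 6.38
tool_pos: [0.4753, 0.3268, 0.039]
tool_rot: [-1.57, 0.0, -1.51]
contact_force: [-3.0, -1.8, 9.8]
opening: 0.009
```

View pics/s8.png

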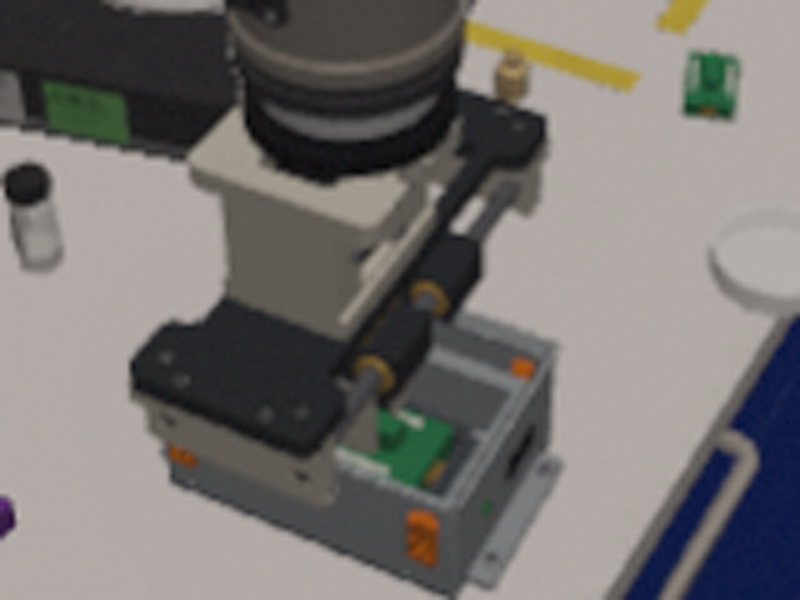

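```bash
python3 -m creep '[{"dx":0,"dy":0,"dz":0,"rx":0,"ry":0,"rz":0,"gripper":0.2},{"dx":0,"dy":0,"dz":0,"rx":0,"ry":0,"rz":0,"gripper":0.2},{"dx":0,"dy":-0.03,"dz":0,"rx":0,"ry":0,"rz":0,"gripper":0.2},{"dx":0,"dy":-0.085,"dz":0,"rx":0,"ry":0,"rz":0,"gripper":0.2},{"dx":0,"dy":-0.14,"dz":0,"rx":0,"ry":0,"rz":0,"gripper":0.2},{"dx":0,"dy":-0.14,"dz":0,"rx":0,"ry":0,"rz":0,"gripper":0.2}]' 25
python3 - <<'E'
from h import *
go(0.5005,-0.119,0.12,-69.7)
im,d=read_camera('scene'); save('pics/s9.png',im,crop=(160,180,320,300),s=5)
E
```

```text
time: 7.18
tool_pos: [0.4774, 0.3279, 0.1823]
tool_rot: [-1.562, 0.004, -1.51]
contact_force: [-0.7, -0.1, -0.4]
opening: 0.0182
shift [ 0.4477  0.0606 -0.0047] turn [-0.0092 -0.2934 -0.0024]
```

View pics/s9.png

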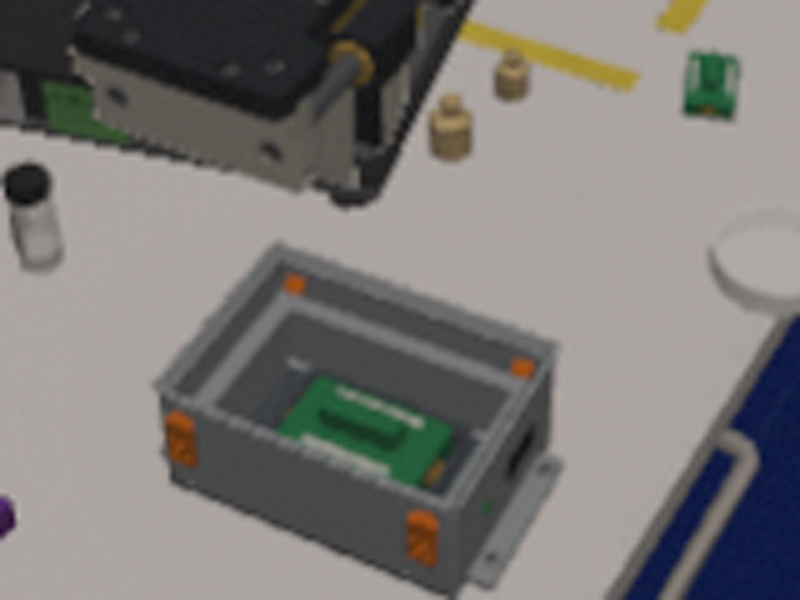

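```bash
python3 -m creep '[{"dx":0.05,"dy":0,"dz":0,"rx":0,"ry":-0.04,"rz":0,"gripper":0.4},{"dx":0.11,"dy":0,"dz":-0.001,"rx":0,"ry":-0.08,"rz":0,"gripper":0.4},{"dx":0.17,"dy":0,"dz":-0.002,"rx":0,"ry":-0.12,"rz":0,"gripper":0.4},{"dx":0.23,"dy":0,"dz":-0.002,"rx":0,"ry":-0.16,"rz":0,"gripper":0.4},{"dx":0.29,"dy":0,"dz":-0.003,"rx":0,"ry":-0.2,"rz":0,"gripper":0.4},{"dx":0.35,"dy":0.01,"dz":-0.004,"rx":0,"ry":-0.24,"rz":0,"gripper":0.4},{"dx":0.41,"dy":0.03,"dz":-0.004,"rx":0,"ry":-0.28,"rz":0,"gripper":0.4},{"dx":0.448,"dy":0.06,"dz":-0.005,"rx":0,"ry":-0.293,"rz":0,"gripper":0.4},{"dx":0.448,"dy":0.06,"dz":-0.005,"rx":0,"ry":-0.293,"rz":0,"gripper":0.4},{"dx":0.448,"dy":0.06,"dz":-0.005,"rx":0,"ry":-0.293,"rz":0,"gripper":0.4},{"dx":0.448,"dy":0.06,"dz":-0.005,"rx":0,"ry":-0.293,"rz":0,"gripper":0.4}]' 25
python3 - <<'E'
from h import *
go(0.5005,-0.119,0.024,-69.7)
im,d=read_camera('scene'); save('pics/s10.png',im,crop=(230,80,390,200),s=5); im,d=read_camera('top'); np.savez('top1.npz',im=im,d=d); save('pics/t10.png',im,crop=(140,165,220,245),s=7)
E
```

```text
time: 8.6
tool_pos: [0.4976, -0.1196, 0.118]
tool_rot: [-1.57, -0.0, -1.215]
contact_force: [0.5, 0.2, 0.6]
opening: 0.0365
shift [0.0004 0.094  0.0029] turn [-0.0003  0.0011  0.0002]
```

View pics/s10.png

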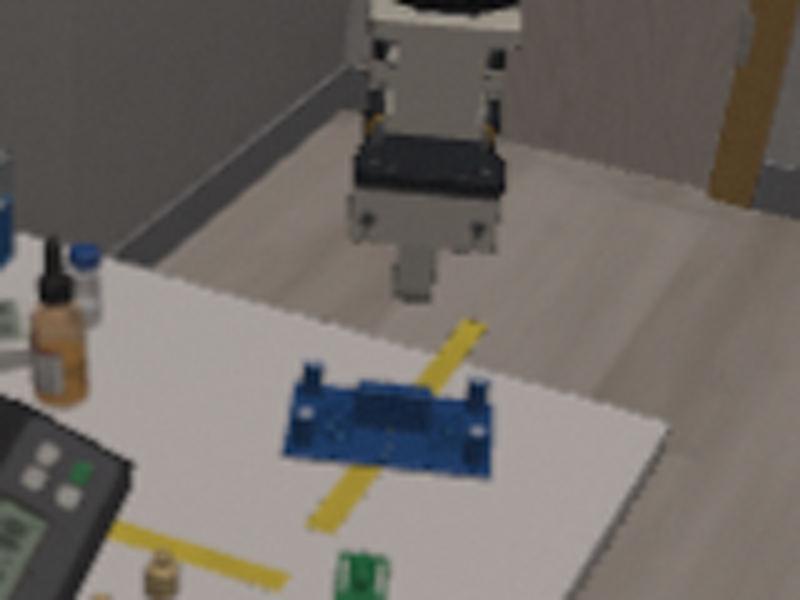

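View pics/t10.png

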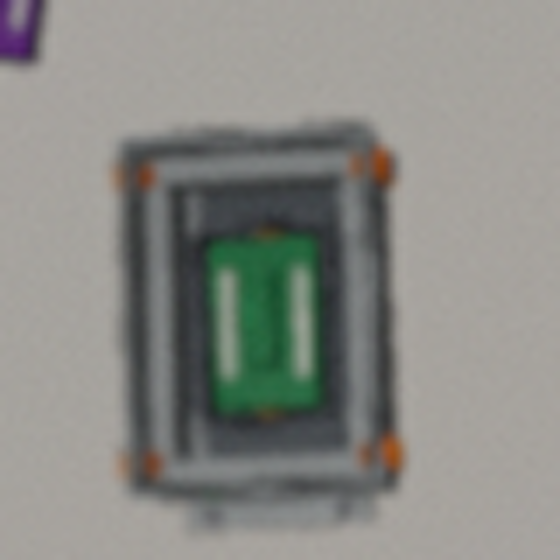

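```bash
python3 -m creep '[{"dx":0,"dy":0.03,"dz":0.001,"rx":0,"ry":0,"rz":0,"gripper":0.4},{"dx":0,"dy":0.06,"dz":0.002,"rx":0,"ry":0,"rz":0,"gripper":0.4},{"dx":0,"dy":0.075,"dz":0.002,"rx":0,"ry":0,"rz":0,"gripper":0.4},{"dx":0,"dy":0.085,"dz":0.002,"rx":0,"ry":0,"rz":0,"gripper":0.4},{"dx":0,"dy":0.09,"dz":0.002,"rx":0,"ry":0,"rz":0,"gripper":0.4},{"dx":0,"dy":0.09,"dz":0.002,"rx":0,"ry":0,"rz":0,"gripper":0.4}]' 30
python3 - <<'E'
from h import *
go(0.5005,-0.119,0.024,-69.7)
im,d=read_camera('scene'); save('pics/s11.png',im,crop=(250,110,370,200),s=6)
hsv=cv2.cvtColor(np.load('top1.npz')['im'],cv2.COLOR_RGB2HSV); m=cv2.inRange(hsv,(45,70,30),(95,255,255)); mm=np.zeros_like(m); mm[190:235,165:190]=m[190:235,165:190]; ys,xs=np.nonzero(mm)
print(cv2.minAreaRect((plane('top',np.c_[xs,ys],0.02)[:,:2]*1000).astype(np.float32)))
E
```

```text
time: 9.45
tool_pos: [0.4996, -0.1201, 0.028]
tool_rot: [-1.57, -0.0, -1.217]
contact_force: [-0.6, 0.9, 0.1]
opening: 0.0368
shift [-0.0007  0.004   0.0013] turn [-0.0004 -0.0005  0.0005]
((474.8691711425781, 327.8633117675781), (67.82000732421875, 43.48322677612305), 5.4231719970703125)
```

View pics/s11.png

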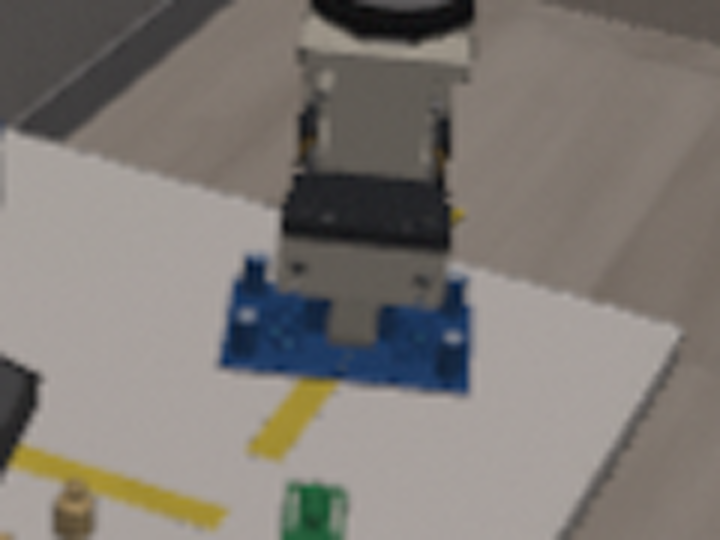

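```bash
python3 -m creep '[{"dx":0,"dy":0.003,"dz":0.001,"rx":0,"ry":0,"rz":0,"gripper":0},{"dx":0,"dy":0.003,"dz":0.001,"rx":0,"ry":0,"rz":0,"gripper":0},{"dx":0,"dy":0.003,"dz":0.001,"rx":0,"ry":0,"rz":0,"gripper":0},{"dx":0,"dy":0.003,"dz":0.001,"rx":0,"ry":0,"rz":0,"gripper":0}]' 40
python3 - <<'E'
from h import *
go(0.5005,-0.119,0.024,-69.7)
E
```

```text
time: 10.0
tool_pos: [0.5004, -0.1198, 0.0248]
tool_rot: [-1.571, -0.0, -1.217]
contact_force: [0.1, -0.1, 0.9]
opening: 0.0117
shift [-0.0007  0.0008  0.0004] turn [-0.0002 -0.0005  0.0004]
```

```bash
python3 -m creep '[{"dx":0,"dy":-0.01,"dz":0,"rx":0,"ry":0,"rz":0,"gripper":0},{"dx":0,"dy":-0.04,"dz":0,"rx":0,"ry":0,"rz":0,"gripper":0},{"dx":0,"dy":-0.09,"dz":0,"rx":0,"ry":0,"rz":0,"gripper":0},{"dx":0,"dy":-0.13,"dz":0,"rx":0,"ry":0,"rz":0,"gripper":0},{"dx":0,"dy":-0.13,"dz":0,"rx":0,"ry":0,"rz":0,"gripper":0}]' 40
python3 - <<'E'
from h import *
go(0.4755,0.3262,0.13,-86.4)
im,d=read_camera('scene'); save('pics/s12.png',im,crop=(250,70,370,160),s=6)
E
```

```text
time: 10.62
tool_pos: [0.5019, -0.1203, 0.1582]
tool_rot: [-1.566, -0.005, -1.217]
contact_force: [0.4, 0.9, -2.5]
opening: 0.0119
shift [-0.4281  0.0269  0.1299] turn [-0.0059  0.2911  0.004 ]
```

View pics/s12.png

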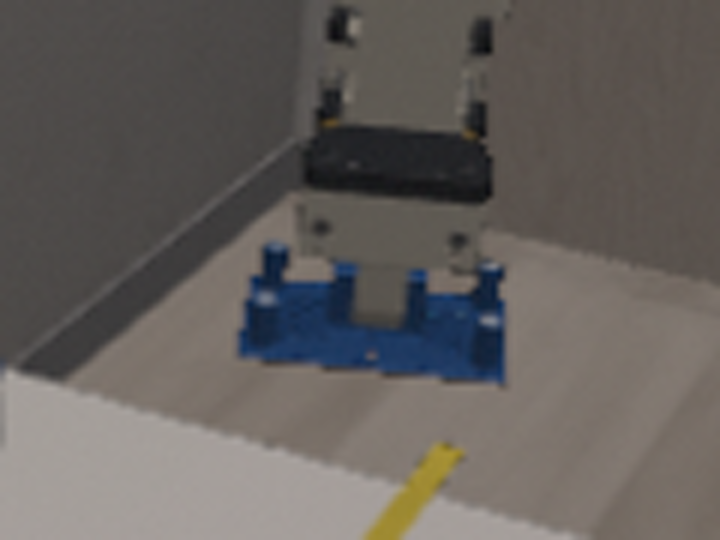

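```bash
python3 -m creep '[{"dx":-0.04,"dy":0.005,"dz":0.012,"rx":0,"ry":0.03,"rz":0,"gripper":0},{"dx":-0.09,"dy":0.01,"dz":0.027,"rx":0,"ry":0.06,"rz":0,"gripper":0},{"dx":-0.14,"dy":0.01,"dz":0.042,"rx":0,"ry":0.1,"rz":0,"gripper":0},{"dx":-0.19,"dy":0.01,"dz":0.058,"rx":0,"ry":0.13,"rz":0,"gripper":0},{"dx":-0.24,"dy":0.01,"dz":0.073,"rx":0,"ry":0.17,"rz":0,"gripper":0},{"dx":-0.29,"dy":0.01,"dz":0.088,"rx":0,"ry":0.2,"rz":0,"gripper":0},{"dx":-0.34,"dy":0.01,"dz":0.103,"rx":0,"ry":0.23,"rz":0,"gripper":0},{"dx":-0.39,"dy":0.015,"dz":0.118,"rx":0,"ry":0.27,"rz":0,"gripper":0},{"dx":-0.428,"dy":0.025,"dz":0.13,"rx":0,"ry":0.291,"rz":0,"gripper":0},{"dx":-0.428,"dy":0.025,"dz":0.13,"rx":0,"ry":0.291,"rz":0,"gripper":0},{"dx":-0.428,"dy":0.025,"dz":0.13,"rx":0,"ry":0.291,"rz":0,"gripper":0}]' 40
python3 - <<'E'
from h import *
go(0.4755,0.3262,0.09,-86.4)
im,d=read_camera('scene'); save('pics/s13.png',im,crop=(160,160,320,280),s=5)
E
```

```text
time: 12.05
tool_pos: [0.4731, 0.326, 0.1283]
tool_rot: [-1.574, -0.002, -1.507]
contact_force: [0.4, -0.4, -2.4]
opening: 0.0118
shift [-0.0001  0.0383  0.0025] turn [0.0027 0.0005 0.0017]
```

View pics/s13.png

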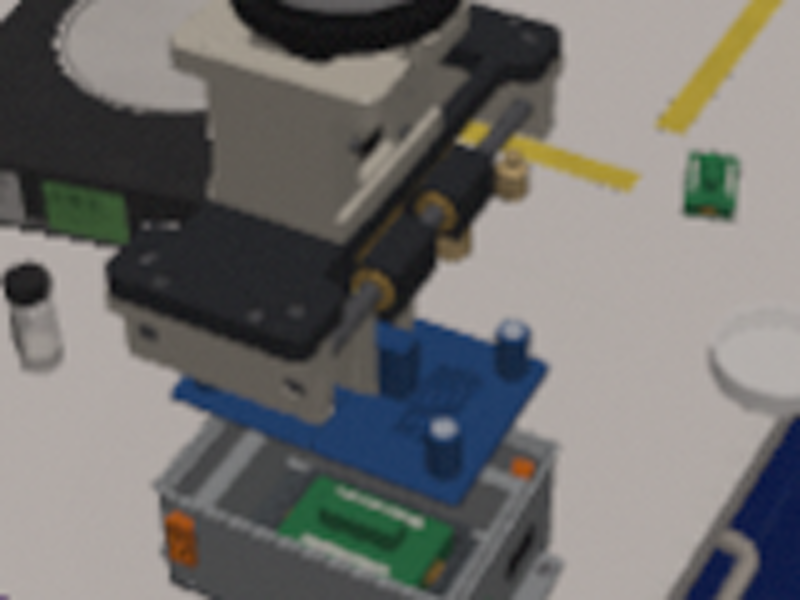

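```bash
python3 - <<'E'
from h import *
P=plane('scene',[(160+512/5-.4,160+328/5-.4),(160+443/5-.4,160+430/5-.4)],.1285); print(P.round(4)); m=P.mean(0); a=np.radians(3.6)
print('centre',m[0]+.049*np.cos(a),m[1]+.049*np.sin(a), np.degrees(np.arctan2(P[1,0]-P[0,0],P[1,1]-P[0,1])), np.linalg.norm(P[0]-P[1]))
E
```

```text
[[0.4277 0.293  0.1285]
 [0.4231 0.3507 0.1285]]
centre 0.4742850303336622 0.32497159396529524 -4.542814454831891 0.05787836276201645
```

```bash
python3 -m creep '[{"dx":0,"dy":0.015,"dz":0.001,"rx":0,"ry":0,"rz":0,"gripper":0},{"dx":0,"dy":0.03,"dz":0.0015,"rx":0,"ry":0,"rz":0,"gripper":0},{"dx":0,"dy":0.04,"dz":0.0015,"rx":0,"ry":0,"rz":0,"gripper":0},{"dx":0,"dy":0.04,"dz":0.0015,"rx":0,"ry":0,"rz":0,"gripper":0},{"dx":0,"dy":0.04,"dz":0.0015,"rx":0,"ry":0,"rz":0,"gripper":0}]' 40
python3 - <<'E'
from h import *
go(0.4755,0.3262,0.07,-86.4)
im,d=read_camera('scene'); save('pics/s14.png',im,crop=(170,190,300,290),s=6); im,d=read_camera('top'); save('pics/t14.png',im,crop=(140,165,220,245),s=7)
E
```

```text
time: 12.72
tool_pos: [0.4757, 0.327, 0.0899]
tool_rot: [-1.57, 0.0, -1.508]
contact_force: [-0.4, 0.0, -1.2]
opening: 0.012
shift [ 0.0008  0.0199 -0.0002] turn [-0.0005 -0.     -0.0001]
```

View pics/s14.png

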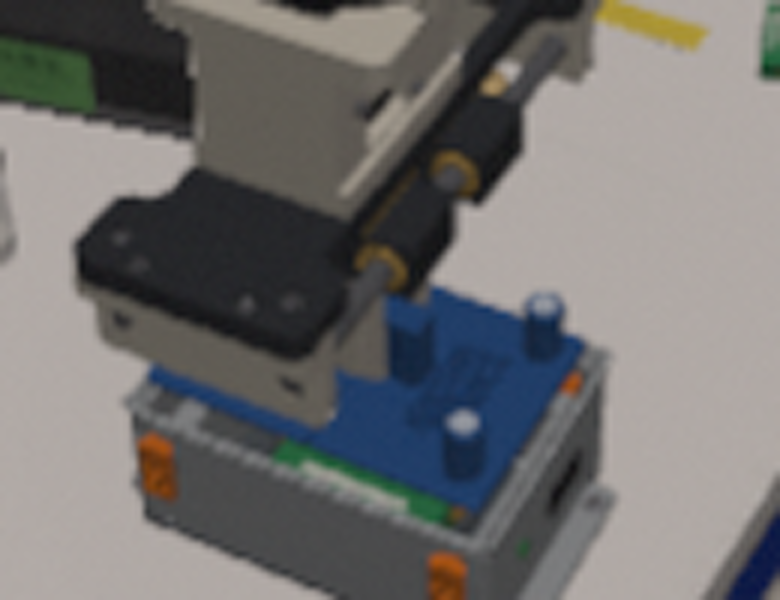

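View pics/t14.png

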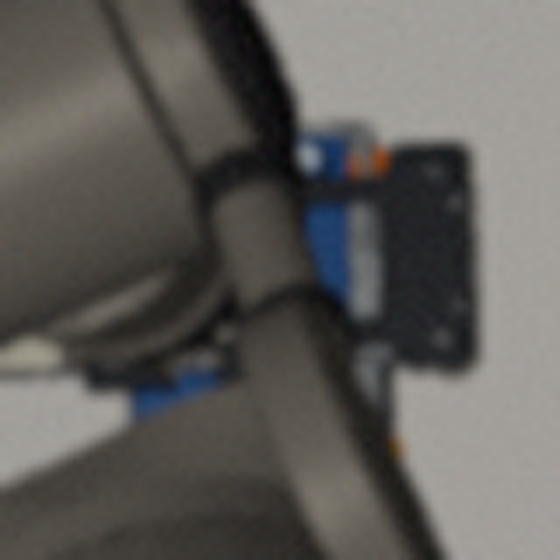

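```bash
python3 - <<'E'
from h import *
P=plane('scene',[(170+x/6-.4,190+y/6-.4) for x,y in [(475,507),(583,345),(152,375),(545,303),(463,418)]],.067); P[3:]=plane('scene',[(170+x/6-.4,190+y/6-.4) for x,y in [(545,303),(463,418)]],.0901)
a=np.radians(3.6); R=np.array([[np.cos(a),-np.sin(a)],[np.sin(a),np.cos(a)]])
print(((P[:,:2]-[.4755,.3258])@R*1000).round(1))
E
python3 -m creep '[{"dx":0,"dy":0.005,"dz":0,"rx":0,"ry":0,"rz":0,"gripper":0},{"dx":0,"dy":0.008,"dz":0,"rx":0,"ry":0,"rz":0,"gripper":0},{"dx":0,"dy":0.008,"dz":0,"rx":0,"ry":0,"rz":0,"gripper":0}]' 40
```

```text
[[-57.2  38.3]
 [-58.1 -37.6]
 [ 59.9  37. ]
 [-48.1 -28.4]
 [-47.1  26.6]]
time: 13.2
tool_pos: [0.4752, 0.3268, 0.0813]
tool_rot: [-1.571, -0.0, -1.508]
contact_force: [0.1, 0.5, -2.4]
opening: 0.0115
```

```bash
python3 -m creep '[{"dx":0,"dy":0.003,"dz":-0.0005,"rx":0,"ry":0,"rz":0,"gripper":0},{"dx":0,"dy":0.006,"dz":-0.0005,"rx":0,"ry":0,"rz":0,"gripper":0},{"dx":0,"dy":0.006,"dz":-0.0005,"rx":0,"ry":0,"rz":0,"gripper":0}]' 40; python3 - <<'E'
from h import *
print(status.observe()['torque'])
E
```

```text
time: 13.58
tool_pos: [0.4749, 0.3268, 0.0754]
tool_rot: [-1.571, -0.0, -1.508]
contact_force: [0.2, -0.1, -1.7]
opening: 0.0115
[ 0.05741833 -0.03029529 -0.03969391]
```

```bash
python3 -m creep '[{"dx":0,"dy":0.002,"dz":0,"rx":0,"ry":0,"rz":0,"gripper":0},{"dx":0,"dy":0.004,"dz":0,"rx":0,"ry":0,"rz":0,"gripper":0},{"dx":0,"dy":0.004,"dz":0,"rx":0,"ry":0,"rz":0,"gripper":0}]' 40; python3 - <<'E'
from h import *
print(status.observe()['torque'])
im,d=read_camera('scene'); save('pics/s15.png',im,crop=(170,190,300,290),s=6)
E
```

```text
time: 13.95
tool_pos: [0.4749, 0.3268, 0.0715]
tool_rot: [-1.571, -0.0, -1.508]
contact_force: [-0.1, 0.3, -1.9]
opening: 0.0117
[0.05626307 0.01770395 0.0437144 ]
```

View pics/s15.png

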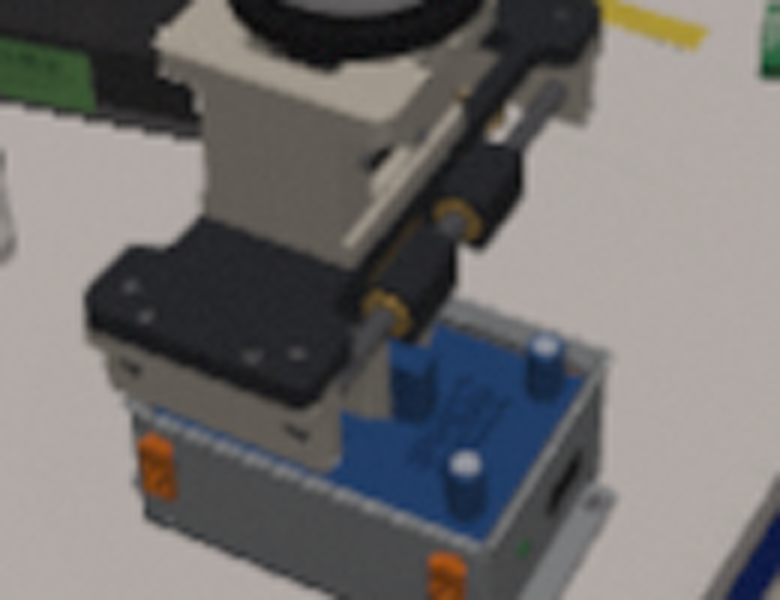

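Cover is inside the frame. I'll lower it gently onto the clips.

```bash
python3 -m creep '[{"dx":0,"dy":0.001,"dz":0,"rx":0,"ry":0,"rz":0,"gripper":0},{"dx":0,"dy":0.0015,"dz":0,"rx":0,"ry":0,"rz":0,"gripper":0},{"dx":0,"dy":0.0015,"dz":0,"rx":0,"ry":0,"rz":0,"gripper":0}]' 40
```

```text
time: 14.38
tool_pos: [0.475, 0.3268, 0.0703]
tool_rot: [-1.571, -0.0, -1.508]
contact_force: [0.0, -1.2, -0.7]
opening: 0.0117
```

```bash
python3 -m creep '[{"dx":0,"dy":0,"dz":0,"rx":0,"ry":0,"rz":0,"gripper":0.28},{"dx":0,"dy":0,"dz":0,"rx":0,"ry":0,"rz":0,"gripper":0.28},{"dx":0,"dy":0,"dz":0,"rx":0,"ry":0,"rz":0,"gripper":0.28},{"dx":0,"dy":-0.02,"dz":0,"rx":0,"ry":0,"rz":0,"gripper":0.28},{"dx":0,"dy":-0.06,"dz":0,"rx":0,"ry":0,"rz":0,"gripper":0.28},{"dx":0,"dy":-0.1,"dz":0,"rx":0,"ry":0,"rz":0,"gripper":0},{"dx":0,"dy":-0.1,"dz":0,"rx":0,"ry":0,"rz":0,"gripper":0}]' 40
python3 - <<'E'
from h import *
im,d=read_camera('scene'); save('pics/s16.png',im,crop=(170,190,300,290),s=6); np.savez('scene16.npz',im=im,d=d)
E
```

```text
time: 15.25
tool_pos: [0.4766, 0.3278, 0.1737]
tool_rot: [-1.564, 0.003, -1.508]
contact_force: [-0.4, -0.8, -0.5]
opening: 0.0107
```

View pics/s16.png

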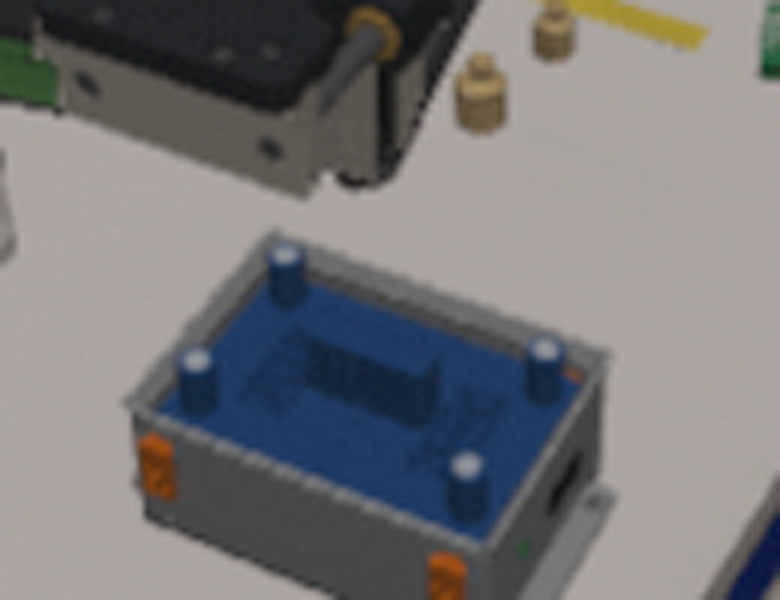

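```bash
python3 - <<'E'
from h import *
P=plane('scene',[(170+x/6-.4,190+y/6-.4) for x,y in [(286,255),(196,360),(545,348),(466,464)]],.070); print(P.round(4),P.mean(0).round(4))
v=P[0]-P[2]+P[1]-P[3]; print(np.degrees(np.arctan2(v[1],v[0])), np.linalg.norm(v)/2, np.linalg.norm(P[0]-P[1]),np.linalg.norm(P[2]-P[3]))
c=np.array([.4753,.3262]);a=np.radians(3.6); R=np.array([[np.cos(a),-np.sin(a)],[np.sin(a),np.cos(a)]])
for i,q in enumerate([(-49,-28),(-49,28),(49,-28),(49,28)]): print(i,(c+R@np.array(q)/1e3).round(4))
q=c+R@[-.049,-.028]; go(q[0],q[1],0.11,-86.4)
E
```

```text
[[0.5255 0.3014 0.07  ]
 [0.5228 0.3562 0.07  ]
 [0.4287 0.2946 0.07  ]
 [0.4257 0.3495 0.07  ]] [0.4757 0.3254 0.07  ]
3.961716895565803 0.09721937343709004 0.054842713234521716 0.055008144028431155
0 [0.4282 0.2952]
1 [0.4246 0.3511]
2 [0.526  0.3013]
3 [0.5224 0.3572]
shift [ 0.0291  0.0613 -0.0494] turn [-0.0029  0.     -0.0012]
```

```bash
python3 -m creep '[{"dx":0.015,"dy":0,"dz":-0.025,"rx":0,"ry":0,"rz":0,"gripper":0},{"dx":0.029,"dy":0.03,"dz":-0.049,"rx":0,"ry":0,"rz":0,"gripper":0},{"dx":0.029,"dy":0.06,"dz":-0.049,"rx":0,"ry":0,"rz":0,"gripper":0},{"dx":0.029,"dy":0.07,"dz":-0.049,"rx":0,"ry":0,"rz":0,"gripper":0},{"dx":0.029,"dy":0.07,"dz":-0.049,"rx":0,"ry":0,"rz":0,"gripper":0},{"dx":0.029,"dy":0.07,"dz":-0.049,"rx":0,"ry":0,"rz":0,"gripper":0}]' 40
python3 - <<'E'
from h import *
go(.4283,.2949,.087,-86.4)
im,d=read_camera('scene'); save('pics/s17.png',im,crop=(170,180,300,280),s=6)
E
```

```text
time: 16.05
tool_pos: [0.4285, 0.2952, 0.1008]
tool_rot: [-1.57, 0.0, -1.508]
contact_force: [1.1, 0.8, -0.1]
opening: 0.0001
shift [ 0.0003  0.0138 -0.0002] turn [-0.0012 -0.     -0.0004]
```

View pics/s17.png

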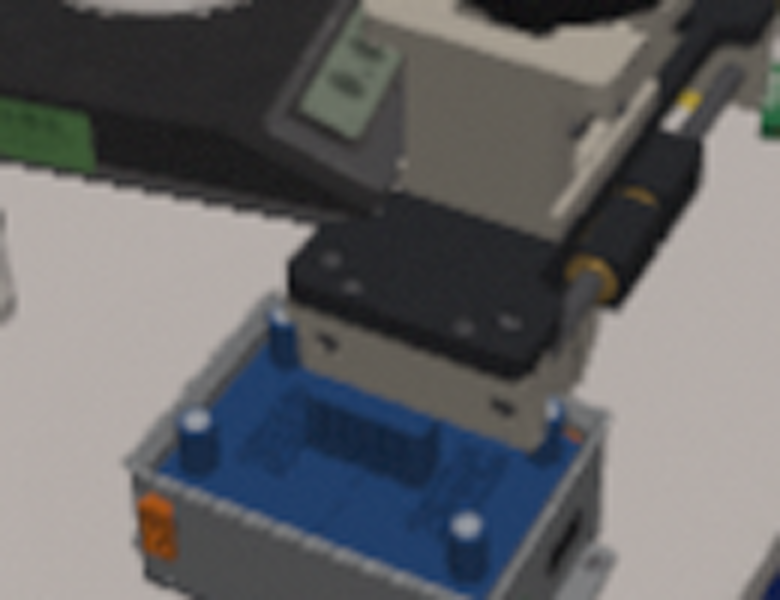

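```bash
python3 -m creep '[{"dx":0,"dy":0.008,"dz":0,"rx":0,"ry":0,"rz":0,"gripper":0},{"dx":0,"dy":0.013,"dz":0,"rx":0,"ry":0,"rz":0,"gripper":0},{"dx":0,"dy":0.015,"dz":0,"rx":0,"ry":0,"rz":0,"gripper":0},{"dx":0,"dy":0.016,"dz":0,"rx":0,"ry":0,"rz":0,"gripper":0}]' 40
python3 -m creep '[{"dx":0,"dy":0.002,"dz":0,"rx":0,"ry":0,"rz":0,"gripper":0},{"dx":0,"dy":0.003,"dz":0,"rx":0,"ry":0,"rz":0,"gripper":0}]' 40
```

```text
time: 16.6
tool_pos: [0.4278, 0.2947, 0.0845]
tool_rot: [-1.571, -0.0, -1.508]
contact_force: [-1.7, -3.3, 8.1]
opening: 0.0001
time: 16.85
tool_pos: [0.4278, 0.2948, 0.081]
tool_rot: [-1.571, -0.0, -1.508]
contact_force: [-0.0, -0.6, -0.7]
opening: 0.0004
```

```bash
python3 -m creep '[{"dx":0,"dy":0.002,"dz":0,"rx":0,"ry":0,"rz":0,"gripper":0},{"dx":0,"dy":0.003,"dz":0,"rx":0,"ry":0,"rz":0,"gripper":0},{"dx":0,"dy":0.003,"dz":0,"rx":0,"ry":0,"rz":0,"gripper":0}]' 40
```

```text
time: 17.23
tool_pos: [0.428, 0.295, 0.0793]
tool_rot: [-1.57, 0.0, -1.508]
contact_force: [-4.1, -2.1, 12.1]
opening: 0.0002
```

```bash
python3 -m creep '[{"dx":0,"dy":0.001,"dz":0,"rx":0,"ry":0,"rz":0,"gripper":0},{"dx":0,"dy":0.001,"dz":0,"rx":0,"ry":0,"rz":0,"gripper":0}]' 40; python3 -m creep '[{"dx":0,"dy":-0.015,"dz":0,"rx":0,"ry":0,"rz":0,"gripper":0},{"dx":0,"dy":-0.03,"dz":0,"rx":0,"ry":0,"rz":0,"gripper":0},{"dx":0,"dy":-0.03,"dz":0,"rx":0,"ry":0,"rz":0,"gripper":0}]' 40;
python3 - <<'E'
from h import *
go(.4246,.3507,.11,-86.4)
im,d=read_camera('scene'); save('pics/s18.png',im,crop=(170,180,300,280),s=6)
E
```

```text
time: 17.48
tool_pos: [0.428, 0.295, 0.0791]
tool_rot: [-1.569, 0.0, -1.508]
contact_force: [-6.2, -3.8, 19.9]
opening: 0.0003
time: 17.85
tool_pos: [0.4287, 0.2953, 0.1084]
tool_rot: [-1.568, 0.001, -1.508]
contact_force: [-0.5, 0.2, -0.6]
opening: 0.0008
shift [-0.0555 -0.0015 -0.0006] turn [-0.0027 -0.     -0.0011]
```

View pics/s18.png

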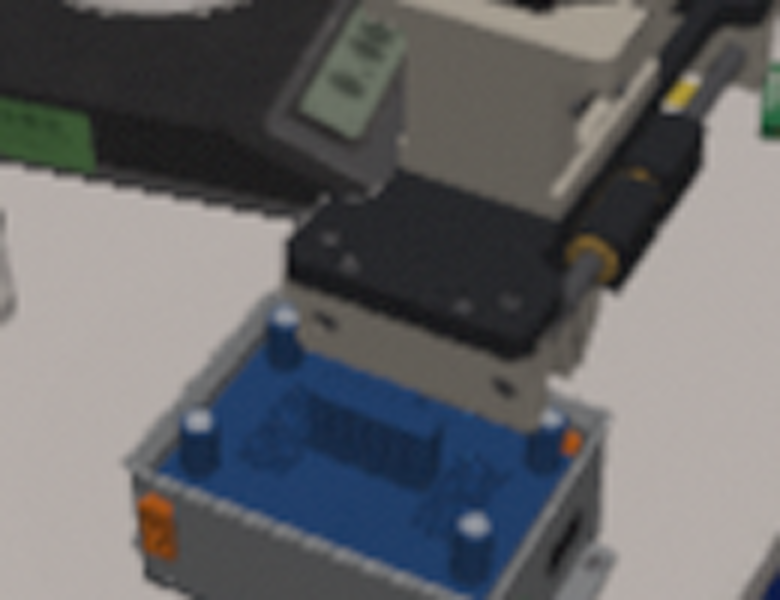

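```bash
python3 -m creep '[{"dx":-0.028,"dy":0,"dz":-0.001,"rx":0,"ry":0,"rz":0,"gripper":0},{"dx":-0.056,"dy":0,"dz":-0.002,"rx":0,"ry":0,"rz":0,"gripper":0},{"dx":-0.056,"dy":0.008,"dz":-0.002,"rx":0,"ry":0,"rz":0,"gripper":0},{"dx":-0.056,"dy":0.014,"dz":-0.002,"rx":0,"ry":0,"rz":0,"gripper":0},{"dx":-0.056,"dy":0.014,"dz":-0.002,"rx":0,"ry":0,"rz":0,"gripper":0}]' 40
python3 - <<'E'
from h import *
im,d=read_camera('scene'); save('pics/s19.png',im,crop=(170,180,300,280),s=6)
E
```

```text
time: 18.52
tool_pos: [0.4219, 0.3495, 0.0922]
tool_rot: [-1.573, -0.001, -1.509]
contact_force: [0.2, 0.3, 0.2]
opening: 0.0003
```

View pics/s19.png

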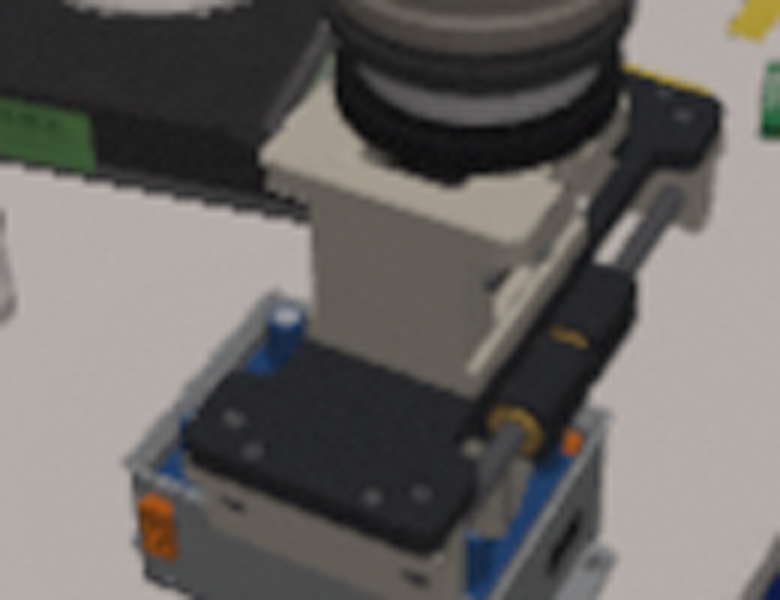

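```bash
python3 -m creep '[{"dx":-0.001,"dy":0.004,"dz":0.001,"rx":0,"ry":0,"rz":0,"gripper":0},{"dx":-0.001,"dy":0.006,"dz":0.001,"rx":0,"ry":0,"rz":0,"gripper":0},{"dx":-0.001,"dy":0.008,"dz":0.001,"rx":0,"ry":0,"rz":0,"gripper":0}]' 40
python3 -m creep '[{"dx":0,"dy":0.002,"dz":0,"rx":0,"ry":0,"rz":0,"gripper":0},{"dx":0,"dy":0.003,"dz":0,"rx":0,"ry":0,"rz":0,"gripper":0}]' 40
```

```text
time: 18.95
tool_pos: [0.4233, 0.3516, 0.0851]
tool_rot: [-1.571, -0.0, -1.508]
contact_force: [-0.2, -1.6, 1.2]
opening: 0.0006
time: 19.2
tool_pos: [0.4232, 0.352, 0.0824]
tool_rot: [-1.571, 0.001, -1.508]
contact_force: [-1.2, 1.4, 5.6]
opening: 0.0004
```

```bash
python3 -m creep '[{"dx":0,"dy":0.0015,"dz":0,"rx":0,"ry":0,"rz":0,"gripper":0},{"dx":0,"dy":0.0025,"dz":0,"rx":0,"ry":0,"rz":0,"gripper":0},{"dx":0,"dy":0.0025,"dz":0,"rx":0,"ry":0,"rz":0,"gripper":0}]' 40
```

```text
time: 19.58
tool_pos: [0.4232, 0.3516, 0.0795]
tool_rot: [-1.571, -0.0, -1.508]
contact_force: [-0.5, -0.6, 0.4]
opening: 0.0002
```

```bash
python3 -m creep '[{"dx":0,"dy":0.0015,"dz":0,"rx":0,"ry":0,"rz":0,"gripper":0},{"dx":0,"dy":0.0025,"dz":0,"rx":0,"ry":0,"rz":0,"gripper":0},{"dx":0,"dy":0.0025,"dz":0,"rx":0,"ry":0,"rz":0,"gripper":0}]' 40; python3 -m creep '[{"dx":0,"dy":-0.015,"dz":0,"rx":0,"ry":0,"rz":0,"gripper":0},{"dx":0,"dy":-0.04,"dz":0,"rx":0,"ry":0,"rz":0,"gripper":0},{"dx":0,"dy":-0.04,"dz":0,"rx":0,"ry":0,"rz":0,"gripper":0},{"dx":0,"dy":-0.04,"dz":0,"rx":0,"ry":0,"rz":0,"gripper":0}]' 40;
python3 - <<'E'
from h import *
go(.5253,.3013,.095,-86.4)
im,d=read_camera('scene'); save('pics/s20.png',im,crop=(170,180,300,280),s=6)
E
```

```text
time: 19.95
tool_pos: [0.4234, 0.3519, 0.0787]
tool_rot: [-1.57, 0.001, -1.508]
contact_force: [-4.2, -2.7, 13.4]
opening: 0.0007
time: 20.45
tool_pos: [0.423, 0.3515, 0.1167]
tool_rot: [-1.571, -0.0, -1.508]
contact_force: [0.3, 0.4, -0.4]
opening: 0.0005
shift [0.0565 0.0216 0.099 ] turn [ 0.0006 -0.0001  0.0004]
```

View pics/s20.png

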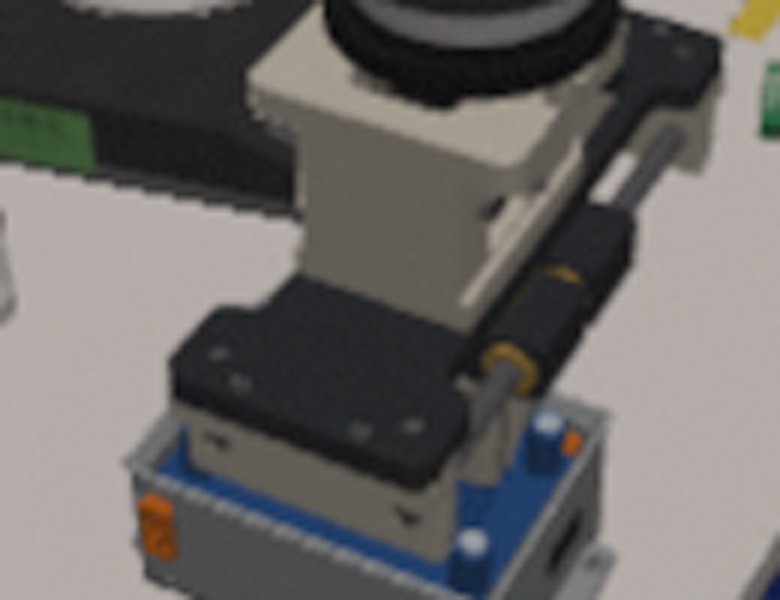

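```bash
python3 -m creep '[{"dx":0.028,"dy":0,"dz":0.05,"rx":0,"ry":0,"rz":0,"gripper":0},{"dx":0.056,"dy":0,"dz":0.1,"rx":0,"ry":0,"rz":0,"gripper":0},{"dx":0.056,"dy":0.01,"dz":0.1,"rx":0,"ry":0,"rz":0,"gripper":0},{"dx":0.056,"dy":0.02,"dz":0.1,"rx":0,"ry":0,"rz":0,"gripper":0},{"dx":0.056,"dy":0.02,"dz":0.1,"rx":0,"ry":0,"rz":0,"gripper":0},{"dx":0.056,"dy":0.02,"dz":0.1,"rx":0,"ry":0,"rz":0,"gripper":0}]' 40
python3 - <<'E'
from h import *
go(.5253,.3013,.087,-86.4)
im,d=read_camera('scene'); save('pics/s21.png',im,crop=(170,180,300,280),s=6)
E
```

```text
time: 21.25
tool_pos: [0.5258, 0.3028, 0.0972]
tool_rot: [-1.571, -0.0, -1.507]
contact_force: [-0.4, -0.1, 0.7]
opening: 0.0006
shift [ 0.0015  0.0102 -0.0006] turn [0.0003 0.0014 0.0001]
```

View pics/s21.png

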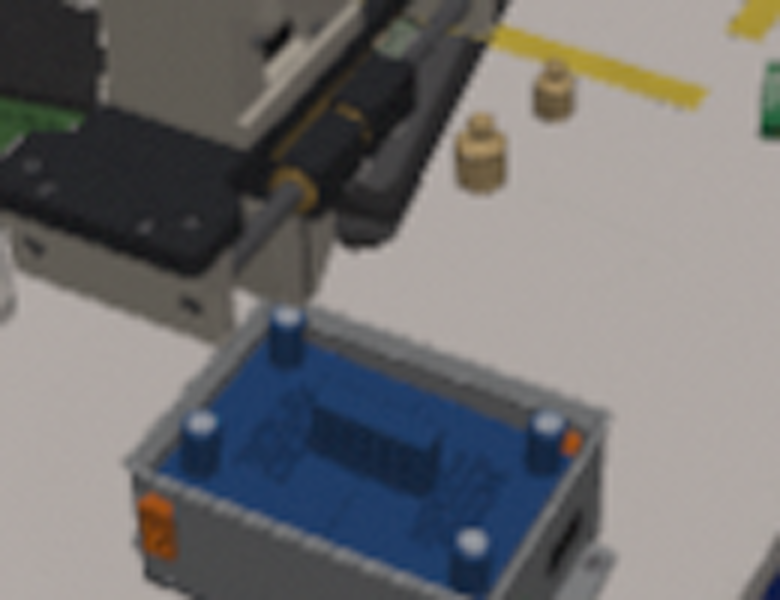

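```bash
python3 -m creep '[{"dx":0.001,"dy":0.005,"dz":0,"rx":0,"ry":0,"rz":0,"gripper":0},{"dx":0.001,"dy":0.009,"dz":0,"rx":0,"ry":0,"rz":0,"gripper":0},{"dx":0.001,"dy":0.011,"dz":0,"rx":0,"ry":0,"rz":0,"gripper":0}]' 40
python3 -m creep '[{"dx":0,"dy":0.002,"dz":0,"rx":0,"ry":0,"rz":0,"gripper":0},{"dx":0,"dy":0.003,"dz":0,"rx":0,"ry":0,"rz":0,"gripper":0}]' 40
```

```text
time: 21.68
tool_pos: [0.5265, 0.301, 0.0859]
tool_rot: [-1.571, -0.0, -1.508]
contact_force: [-0.1, 0.7, 2.5]
opening: 0.0003
time: 21.92
tool_pos: [0.5271, 0.3009, 0.0838]
tool_rot: [-1.57, -0.0, -1.508]
contact_force: [-0.1, -3.3, 4.4]
opening: 0.0002
```

```bash
python3 -m creep '[{"dx":0,"dy":0.0015,"dz":0,"rx":0,"ry":0,"rz":0,"gripper":0},{"dx":0,"dy":0.0025,"dz":0,"rx":0,"ry":0,"rz":0,"gripper":0},{"dx":0,"dy":0.0025,"dz":0,"rx":0,"ry":0,"rz":0,"gripper":0}]' 40
python3 -m creep '[{"dx":0,"dy":0.0015,"dz":0,"rx":0,"ry":0,"rz":0,"gripper":0},{"dx":0,"dy":0.002,"dz":0,"rx":0,"ry":0,"rz":0,"gripper":0}]' 40
```

```text
time: 22.3
tool_pos: [0.527, 0.3011, 0.0809]
tool_rot: [-1.57, 0.0, -1.508]
contact_force: [1.5, -0.7, 3.5]
opening: 0.0005
time: 22.55
tool_pos: [0.5273, 0.3012, 0.0802]
tool_rot: [-1.569, 0.0, -1.508]
contact_force: [-0.3, -1.7, 13.3]
opening: 0.0007
```

```bash
python3 -m creep '[{"dx":0,"dy":0.001,"dz":0,"rx":0,"ry":0,"rz":0,"gripper":0},{"dx":0,"dy":0.001,"dz":0,"rx":0,"ry":0,"rz":0,"gripper":0}]' 40
python3 - <<'E'
from h import *
im,d=read_camera('scene'); save('pics/s22.png',im,crop=(170,180,300,280),s=6)
E
```

```text
time: 22.8
tool_pos: [0.5274, 0.3014, 0.0798]
tool_rot: [-1.568, 0.001, -1.508]
contact_force: [-2.6, -2.5, 14.9]
opening: 0.0
```

View pics/s22.png

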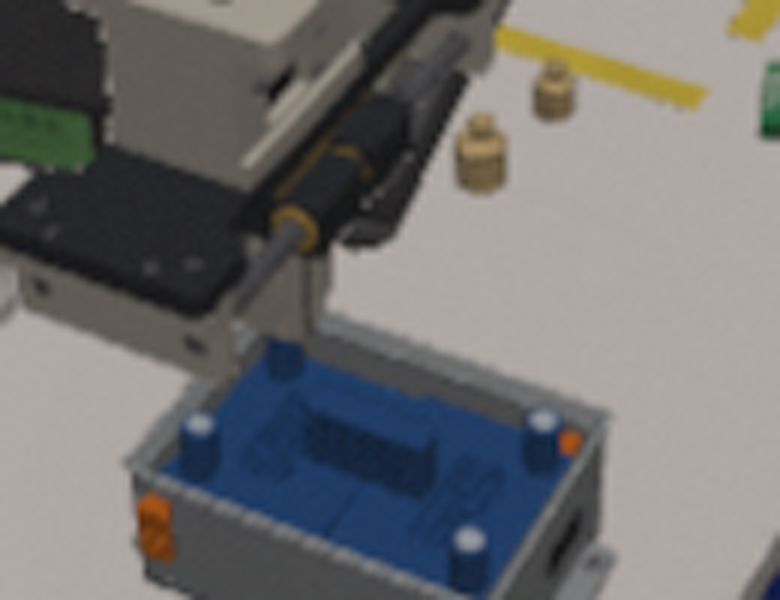

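```bash
python3 -m creep '[{"dx":0,"dy":0.001,"dz":0,"rx":0,"ry":0,"rz":0,"gripper":0},{"dx":0,"dy":0.0015,"dz":0,"rx":0,"ry":0,"rz":0,"gripper":0},{"dx":0,"dy":0.0015,"dz":0,"rx":0,"ry":0,"rz":0,"gripper":0}]' 40
python3 -m creep '[{"dx":0,"dy":-0.015,"dz":0,"rx":0,"ry":0,"rz":0,"gripper":0},{"dx":0,"dy":-0.035,"dz":0,"rx":0,"ry":0,"rz":0,"gripper":0},{"dx":0,"dy":-0.035,"dz":0,"rx":0,"ry":0,"rz":0,"gripper":0}]' 40
python3 - <<'E'
from h import *
go(.5220,.3567,.11,-86.4)
im,d=read_camera('scene'); save('pics/s23.png',im,crop=(170,180,300,280),s=6)
E
```

```text
time: 23.22
tool_pos: [0.5276, 0.3015, 0.0793]
tool_rot: [-1.567, 0.001, -1.508]
contact_force: [-4.3, -2.0, 21.8]
opening: 0.0004
time: 23.6
tool_pos: [0.5272, 0.3015, 0.1123]
tool_rot: [-1.569, 0.001, -1.508]
contact_force: [0.2, -0.2, -0.3]
opening: 0.0003
shift [-0.0554  0.0023 -0.0018] turn [-0.0023  0.0001 -0.0009]
```

View pics/s23.png

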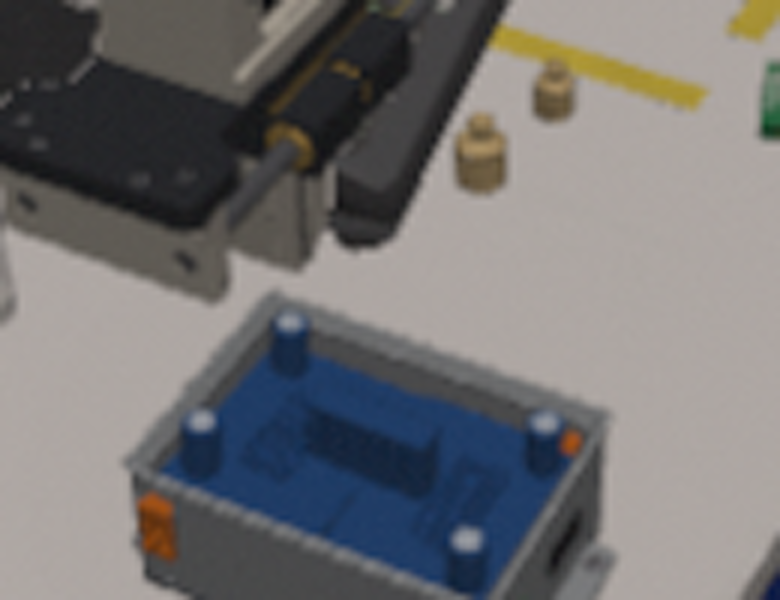

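```bash
python3 -m creep '[{"dx":0.0005,"dy":0.015,"dz":-0.001,"rx":0,"ry":0,"rz":0,"gripper":0},{"dx":0.0005,"dy":0.03,"dz":-0.001,"rx":0,"ry":0,"rz":0,"gripper":0},{"dx":0.0005,"dy":0.034,"dz":-0.001,"rx":0,"ry":0,"rz":0,"gripper":0},{"dx":0.0005,"dy":0.036,"dz":-0.001,"rx":0,"ry":0,"rz":0,"gripper":0},{"dx":0.0005,"dy":0.037,"dz":-0.001,"rx":0,"ry":0,"rz":0,"gripper":0}]' 40
python3 -m creep '[{"dx":0,"dy":0.001,"dz":0,"rx":0,"ry":0,"rz":0,"gripper":0},{"dx":0,"dy":0.001,"dz":0,"rx":0,"ry":0,"rz":0,"gripper":0}]' 40
```

```text
time: 24.28
tool_pos: [0.5254, 0.3012, 0.0778]
tool_rot: [-1.569, 0.001, -1.508]
contact_force: [-14.4, -3.4, 40.4]
opening: 0.0005
time: 24.52
tool_pos: [0.5255, 0.3012, 0.0778]
tool_rot: [-1.569, 0.001, -1.508]
contact_force: [-14.9, -3.0, 42.4]
opening: 0.0002
```

```bash
python3 -m creep '[{"dx":0,"dy":-0.015,"dz":0,"rx":0,"ry":0,"rz":0,"gripper":0},{"dx":0,"dy":-0.035,"dz":0,"rx":0,"ry":0,"rz":0,"gripper":0},{"dx":0,"dy":-0.035,"dz":0,"rx":0,"ry":0,"rz":0,"gripper":0}]' 40
python3 - <<'E'
from h import *
go(.5220,.3567,.11,-86.4)
im,d=read_camera('scene'); save('pics/s24.png',im,crop=(170,180,300,280),s=6)
E
```

```text
time: 24.9
tool_pos: [0.5261, 0.3007, 0.1081]
tool_rot: [-1.57, 0.0, -1.508]
contact_force: [0.3, 1.0, 0.1]
opening: -0.0
shift [-0.0562 -0.0019 -0.0006] turn [-0.0011 -0.0001 -0.0003]
```

View pics/s24.png

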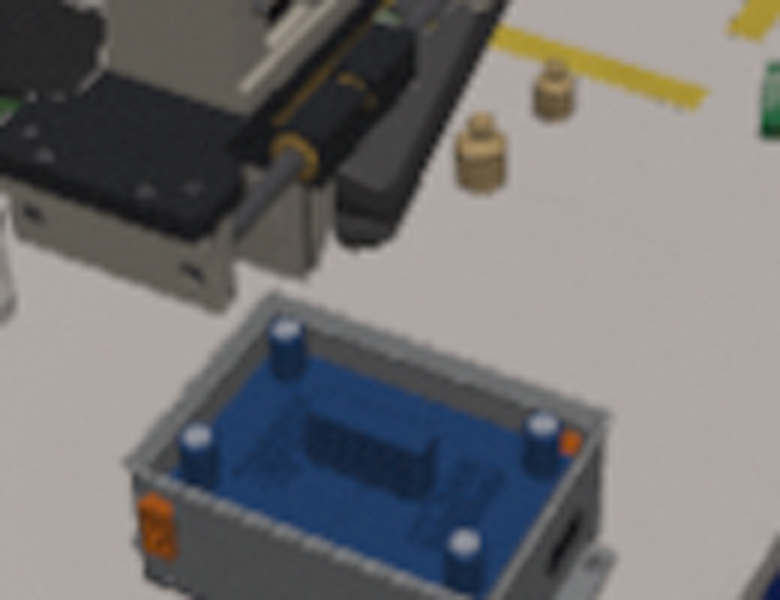

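```bash
python3 -m creep '[{"dx":-0.028,"dy":0,"dz":0,"rx":0,"ry":0,"rz":0,"gripper":0},{"dx":-0.056,"dy":0,"dz":-0.001,"rx":0,"ry":0,"rz":0,"gripper":0},{"dx":-0.056,"dy":0.01,"dz":-0.001,"rx":0,"ry":0,"rz":0,"gripper":0},{"dx":-0.056,"dy":0.02,"dz":-0.001,"rx":0,"ry":0,"rz":0,"gripper":0},{"dx":-0.056,"dy":0.023,"dz":-0.001,"rx":0,"ry":0,"rz":0,"gripper":0},{"dx":-0.056,"dy":0.023,"dz":-0.001,"rx":0,"ry":0,"rz":0,"gripper":0}]' 40
python3 - <<'E'
from h import *
go(.5220,.3567,.08,-86.4)
im,d=read_camera('scene'); save('pics/s25.png',im,crop=(170,180,300,280),s=6)
E
```

```text
time: 25.7
tool_pos: [0.5212, 0.3555, 0.0846]
tool_rot: [-1.572, -0.001, -1.509]
contact_force: [-0.3, 0.4, 0.3]
opening: 0.0001
shift [-0.0011  0.0046  0.0009] turn [ 0.0009 -0.001   0.0006]
```

View pics/s25.png

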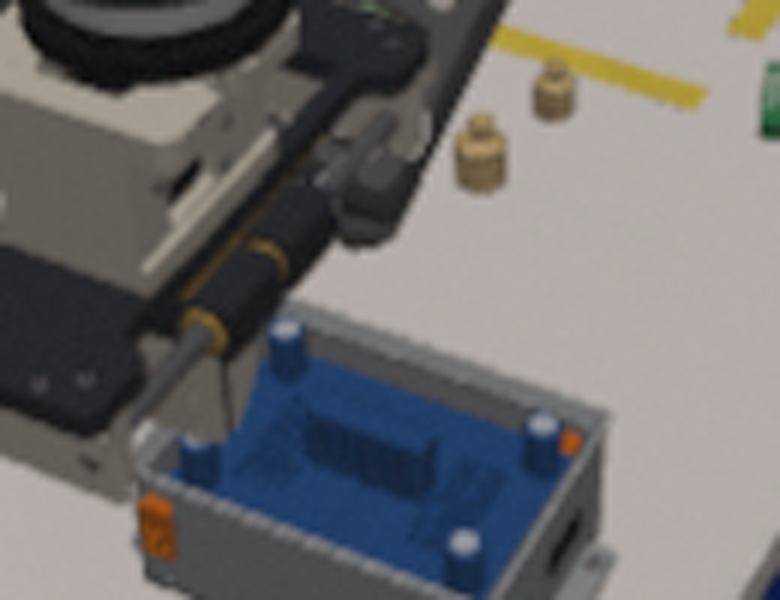

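```bash
python3 -m creep '[{"dx":0,"dy":0.002,"dz":0.001,"rx":0,"ry":0,"rz":0,"gripper":0},{"dx":0,"dy":0.003,"dz":0.001,"rx":0,"ry":0,"rz":0,"gripper":0}]' 40
python3 -m creep '[{"dx":0,"dy":0.001,"dz":0,"rx":0,"ry":0,"rz":0,"gripper":0},{"dx":0,"dy":0.002,"dz":0,"rx":0,"ry":0,"rz":0,"gripper":0},{"dx":0,"dy":0.002,"dz":0,"rx":0,"ry":0,"rz":0,"gripper":0}]' 40
```

```text
time: 26.0
tool_pos: [0.5224, 0.3563, 0.0823]
tool_rot: [-1.57, 0.0, -1.508]
contact_force: [0.8, -0.4, 0.4]
opening: 0.0004
time: 26.38
tool_pos: [0.5221, 0.3564, 0.0801]
tool_rot: [-1.571, -0.0, -1.508]
contact_force: [-0.7, -0.1, 0.3]
opening: 0.0007
```

```bash
python3 -m creep '[{"dx":0,"dy":0.001,"dz":0,"rx":0,"ry":0,"rz":0,"gripper":0},{"dx":0,"dy":0.002,"dz":0,"rx":0,"ry":0,"rz":0,"gripper":0},{"dx":0,"dy":0.002,"dz":0,"rx":0,"ry":0,"rz":0,"gripper":0}]' 40
python3 -m creep '[{"dx":0,"dy":0.001,"dz":0,"rx":0,"ry":0,"rz":0,"gripper":0},{"dx":0,"dy":0.001,"dz":0,"rx":0,"ry":0,"rz":0,"gripper":0}]' 40
```

```text
time: 26.75
tool_pos: [0.5222, 0.3564, 0.0784]
tool_rot: [-1.571, -0.0, -1.508]
contact_force: [-0.1, -0.8, 2.1]
opening: 0.0006
time: 27.0
tool_pos: [0.5222, 0.3565, 0.0783]
tool_rot: [-1.57, 0.0, -1.508]
contact_force: [-3.2, -2.1, 6.8]
opening: 0.0005
```

```bash
python3 -m creep '[{"dx":0,"dy":0.001,"dz":0,"rx":0,"ry":0,"rz":0,"gripper":0},{"dx":0,"dy":0.0015,"dz":0,"rx":0,"ry":0,"rz":0,"gripper":0}]' 40
python3 -m creep '[{"dx":0,"dy":-0.02,"dz":0,"rx":0,"ry":0,"rz":0,"gripper":0},{"dx":0,"dy":-0.06,"dz":0,"rx":0,"ry":0,"rz":0,"gripper":0},{"dx":0.06,"dy":-0.11,"dz":0,"rx":0,"ry":0,"rz":0,"gripper":0},{"dx":0.12,"dy":-0.11,"dz":0,"rx":0,"ry":0,"rz":0,"gripper":0},{"dx":0.18,"dy":-0.11,"dz":0,"rx":0,"ry":0,"rz":0,"gripper":0},{"dx":0.24,"dy":-0.11,"dz":0,"rx":0,"ry":0,"rz":0,"gripper":0},{"dx":0.3,"dy":-0.11,"dz":0,"rx":0,"ry":0,"rz":0,"gripper":0},{"dx":0.36,"dy":-0.11,"dz":0,"rx":0,"ry":0,"rz":0,"gripper":0},{"dx":0.36,"dy":-0.11,"dz":0,"rx":0,"ry":0,"rz":0,"gripper":0},{"dx":0.36,"dy":-0.11,"dz":0,"rx":0,"ry":0,"rz":0,"gripper":0},{"dx":0.36,"dy":-0.11,"dz":0,"rx":0,"ry":0,"rz":0,"gripper":0}]' 40
python3 - <<'E'
from h import *
im,d=read_camera('scene'); save('pics/s26.png',im,crop=(170,180,300,280),s=6); np.savez('s26.npz',im=im,d=d); im,d=read_camera('top'); np.savez('t26.npz',im=im,d=d); save('pics/t26.png',im,crop=(145,175,215,245),s=8); save('pics/t26f.png',im,s=1.5)
for px in [(177,200),(177,222),(185,195),(170,228)]: print(depthpts('top',[px],[d[px[1],px[0]]]).round(4))
E
```

```text
time: 27.25
tool_pos: [0.5223, 0.3565, 0.0781]
tool_rot: [-1.569, 0.0, -1.508]
contact_force: [-6.4, -3.6, 17.8]
opening: 0.0002
time: 28.62
tool_pos: [0.5447, -0.0015, 0.1856]
tool_rot: [-1.571, 0.0, -1.506]
contact_force: [0.4, 0.9, 0.5]
opening: 0.0005
[[0.5001 0.3265 0.0398]]
[[0.4435 0.3248 0.0369]]
[[0.5134 0.3062 0.04  ]]
[[0.4277 0.3419 0.0392]]
```

View pics/s26.png

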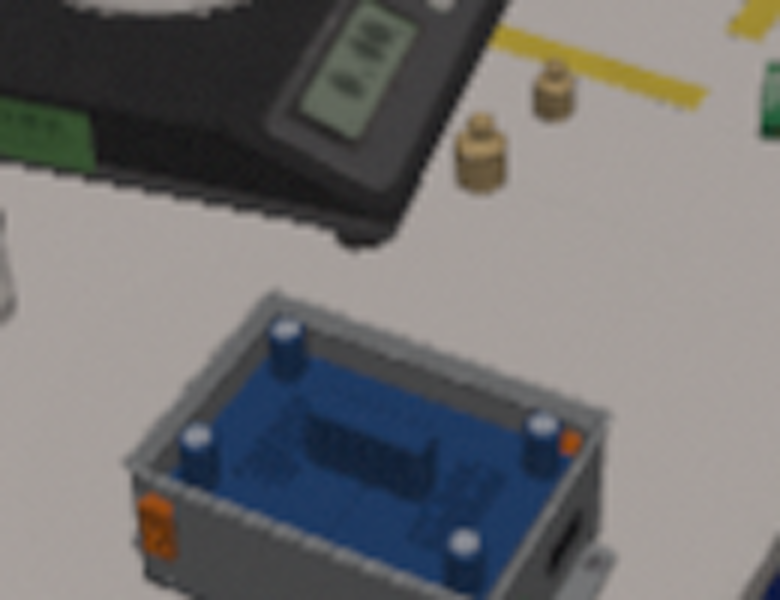

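View pics/t26.png

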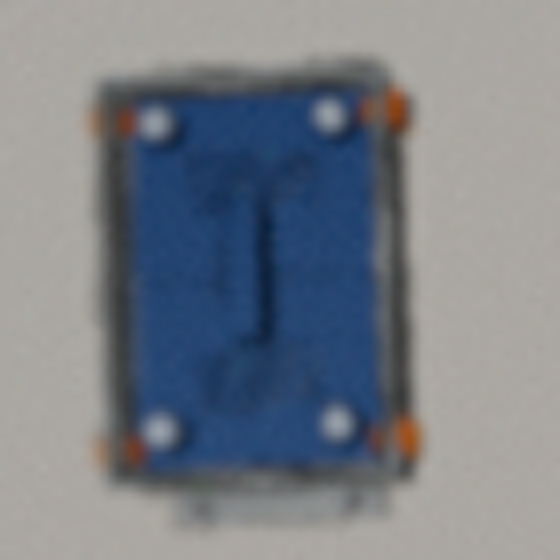

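View pics/t26f.png

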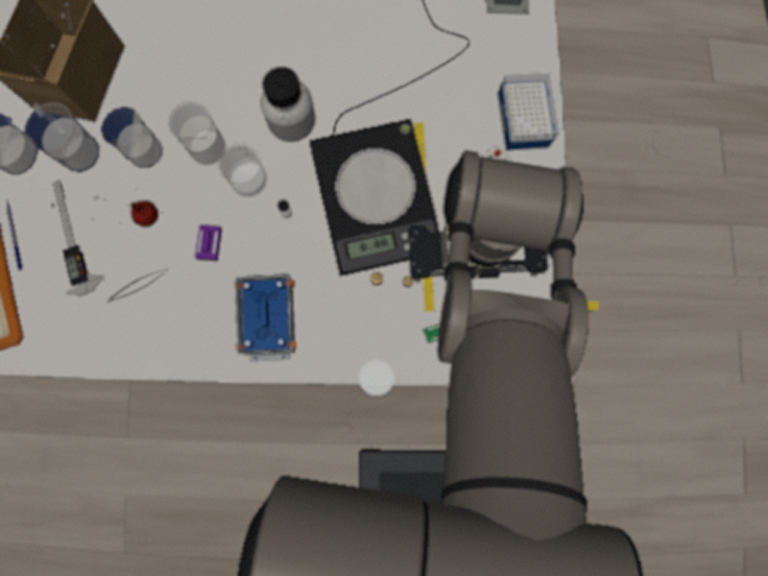

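```bash
python3 - <<'E'
from h import *
d=np.load('t26.npz')['d']
for n,c in {'c3':(167,194),'c2':(189,192),'c1':(168,226),'c0':(186,225)}.items():
    z=[depthpts('top',[(c[0]+i,c[1]+j)],[d[c[1]+j,c[0]+i]])[0,2] for i in(-1,0,1) for j in (-1,0,1)]
    print(n,np.median(z).round(4))
P=plane('top',[(145+x/8-.4,175+y/8-.4) for x,y in [(337,422),(160,430),(330,115),(157,123)]],.061); print(P.round(4),P.mean(0).round(4))
print('s',plane('scene',[(170+x/6-.4,180+y/6-.4) for x,y in [(543,425),(464,543),(286,330),(197,436)]],.061).round(4))
# bench/bystander compare
a=np.load('top0.npz')['im'].astype(int); b=np.load('t26.npz')['im'].astype(int)
D=(abs(a-b).sum(2)>90).astype(np.uint8); n,l,st,ce=cv2.connectedComponentsWithStats(D)
print([s.tolist() for s in st[1:] if s[4]>12])
E
```

```text
c3 0.0404
c2 0.0388
c1 0.0397
c0 0.0418
[[0.4286 0.2956 0.061 ]
 [0.4251 0.3513 0.061 ]
 [0.5258 0.3013 0.061 ]
 [0.5225 0.3565 0.061 ]] [0.4755 0.3262 0.061 ]
s [[0.4295 0.294  0.061 ]
 [0.4263 0.3497 0.061 ]
 [0.5271 0.3    0.061 ]
 [0.524  0.3552 0.061 ]]
[[273, 100, 119, 250, 15826], [350, 119, 6, 6, 25], [320, 124, 8, 12, 77], [383, 132, 6, 23, 44], [272, 152, 12, 7, 62], [273, 162, 4, 5, 19], [166, 187, 18, 4, 56], [164, 187, 29, 46, 186], [161, 193, 10, 34, 110], [243, 206, 27, 29, 454], [278, 307, 51, 12, 372], [158, 317, 82, 67, 1711], [273, 321, 36, 50, 589], [389, 331, 123, 53, 4293], [240, 338, 32, 46, 1267], [299, 360, 9, 9, 34], [275, 369, 6, 9, 34], [286, 368, 34, 12, 107], [343, 378, 15, 6, 44]]
```

```bash
python3 - <<'E'
from h import *
im=np.load('s26.npz')['im']; save('pics/s26f.png',im,s=1.5); print(status.observe()['time'],status.observe()['contact_force'])
E
```

```text
28.725 [0.9374583  1.21666091 0.29189558]
```

View pics/s26f.png

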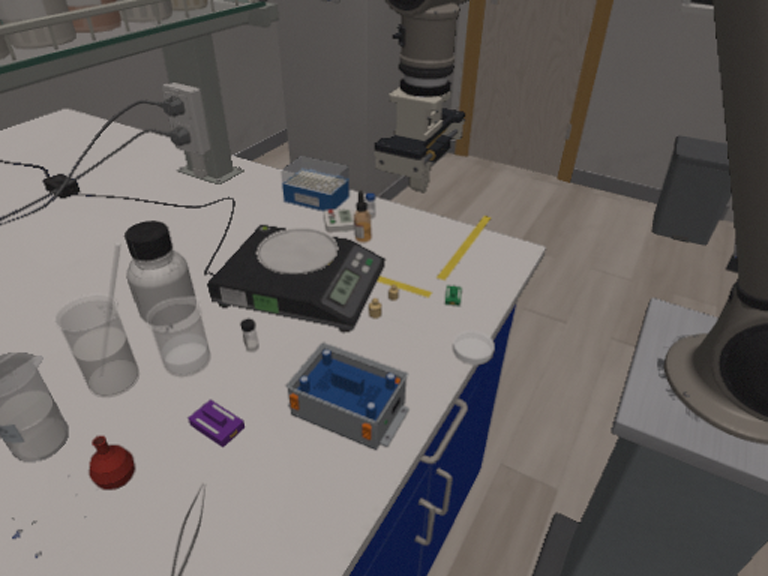

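The last picture shows the cover home in the logger at (347,395). The weights, vials, dropper bottle and dish stand where they were at the start, and the arm is clear of everything. Handing in.

```bash
python3 -c "
from cell import robot; print(robot.hand_in())"
```

```text
the job is handed in; nothing more can be done
None
```

I laid the larger green cartridge in the bay and set the blue cover in the frame above it. I then pressed the corners in the order 0, 1, 2, 3 and handed in at about 29 s. The last checks show the cover home and all four clips over its edge, but corners 2 and 3 may have gone down together.

- **Corner presses:** The first press on corner 2, up to about 22 N, did not snap. A second, firmer press at about 42 N did. The next picture showed corner 3 down as well, and pressing it afterwards only met a firm stop. So clip 3 snapped during corner 2's second press, not under its own. I could not tell whether clips 2 and 3 snapped one after the other or at the same moment.
- **Cover height:** The top camera's depth puts the plate top at 39–42 mm at all four corners, against 40 mm when home. The fingertips met the pads at about 61–62 mm, against 61 mm.
- **Clips:** All four orange noses show over the cover's edge from above.
- **Camera agreement:** The two cameras agree on the pad positions to about 2 mm.
- **Bystanders:** They look unmoved. The arm hid part of the top view, so I checked the dropper bottle and the blue-capped vial only in the scene picture.
- **Forces:** The highest reading I saw was about 45 N at the wrist, with the fingertips on corner 2's pad. I saw no sign of the arm or gripper body touching anything, though forces were read only at the end of each move.

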